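# Ladle silver castings out of the pickle pot

### The job

With the copper ladle, fish at least two of the five cast silver balls out of the narrow-mouthed stoneware pickle pot: angle the ladle in toe first, scoop along the floor, level it to lift them out, and tip them into the plastic tub. Then stand the ladle upright in its drip saucer again and let go. Steel must not touch pickled silver, so keep the gripper off the balls; every ball must end in the tub or still in the pot, the pot must stay standing where it is, and the steel block, the wooden clamp and the small vial are left alone.

Things in the scene. Friction and masses are not known exactly. Their poses are not given: they have to be found in the camera images.
- ladle_grip (a point): Copper ladle, 0.13 kg, standing in its saucer. This point: middle of its wooden grip (26 x 14 x 86 mm along ladle x, y, z), 172 mm above the foot of the bowl; handle strap 11 x 3 mm below the grip. Ladle axes: z up along the handle (vertical when the bowl is level), -x from handle to toe (front), y across. The middle of the foot lies 14.5 mm towards the toe from the handle.
- ladle_bowl (a point): Inside the ladle's bowl: 9 mm above the foot, 3 mm in front of the foot's middle. Bowl 42 mm wide: flat floor 24 mm long (2 mm sheet), back wall 20 mm and side walls 14 mm high, front open with a toe 15 mm long that turns up 25 degrees and narrows to 32 mm. Balls stay in when it is level or slightly toe up, and run out over the toe when tilted toe down 45 to 60 degrees.
- ladle_toe (a point): Front edge of the ladle's toe (1.3 mm sheet), 25 mm in front of the foot's middle, 7 mm above the foot's level. Tilted toe down by about 45 degrees, falling to 25, this edge must slide within 2 mm of the pot's floor, from behind the balls right up to the far wall (43 mm past the centre), to get under them; then level the bowl.
- pot_floor (a point): Heavy round stoneware pot, 1.6 kg, open, dry, 92 mm high, 119 mm across the belly, free on the bench. This point: centre of its inner floor, the lowest place, 8 mm above the bench. The floor rises all round at 11 degrees out to radius 43 mm (16 mm above the bench); then the wall leans out to inner radius 53 mm at heights 34 to 55 mm and closes in to the neck.
- pot_mouth (a point): Centre of the pot's mouth, level with the rim, 92 mm above the bench. Inner radius of the neck 36 mm at its narrowest, 78 mm above the bench. Being round, the pot can be entered from any side.
- tub_centre (a point): Plastic tub (purple), open, 104 mm across the rim, 55 mm high, floor about 80 mm across, 0.06 kg, free on the bench. This point is on its axis, 25 mm above the bench.
- saucer_floor (a point): Round stoneware drip saucer, fixed to the bench, 104 mm across, rim 10 mm high, flat inner floor 80 mm across. This point: centre of its inner floor, 4 mm above the bench. The ladle starts upright in it, toe towards the robot or to its left.
- bench_block: polished steel bench block, 62 x 62 x 20 mm, lying on the bench as a bystander; the point is the middle of its underside.
- wood_clamp: turned wooden ring clamp, 24 x 121 x 24 mm (long axis y), lying on the bench as a bystander; the point is the middle of its underside.
- small_vial: small white capped vial, 17 mm across, 42 mm high, standing on the bench as a bystander; the point is the middle of its underside.
- lamp_end (a point): Near end of the head of a fixed bench lamp that hangs over the bench, 190 to 390 mm above it. From this point the head runs 320 mm away from the robot, reaching from 50 mm to the left to 140 mm to the right of this point. Do not swing the arm into it: pass on the robot's side of it.
- bead_1_center (a point): First cast silver ball, 13 mm across, 12 g, smooth, rolls easily; the point is its centre. The five balls start together in the middle of the pot's floor, one in the centre, four round it.
- bead_2_center (a point): Second cast silver ball, 13 mm across, 12 g, smooth, rolls easily; the point is its centre. The five balls start together in the middle of the pot's floor, one in the centre, four round it.
- bead_3_center (a point): Third cast silver ball, 13 mm across, 12 g, smooth, rolls easily; the point is its centre. The five balls start together in the middle of the pot's floor, one in the centre, four round it.
- bead_4_center (a point): Fourth cast silver ball, 13 mm across, 12 g, smooth, rolls easily; the point is its centre. The five balls start together in the middle of the pot's floor, one in the centre, four round it.
- bead_5_center (a point): Fifth cast silver ball, 13 mm across, 12 g, smooth, rolls easily; the point is its centre. The five balls start together in the middle of the pot's floor, one in the centre, four round it.
Mind the look-alikes: they are no part of the job. Of the things like the part that bears tub_centre, leave any that is pink; of the rest the larger one is meant.

How it is judged:
By the outcome, as a careful person would: the job done as asked, in the order asked, and still so for the second after the job is handed in, with the robot touching nothing.
It also fails if it takes over 72 s, if anything falls off the work surface, if the arm or the gripper's body presses on something with over 40 N, if the wrist force passes 120 N, or if a joint passes its speed limit or range.

### The arm

A 7-joint arm with a two-finger parallel gripper is mounted at the origin on a cart in front of the work surface, level with it; the furniture and walls round the work are solid. World frame = base frame: x ahead of the robot, y to its left, z up, the work surface at z = 0. Lengths are in m, angles in rad, forces in N, time in s.
With the tool pointing down it reaches from about 0.35 to 0.9 m from the base axis. Payload 8.1 kg.
Tool frame: the origin (TCP) lies on the centre line of the jaws, within the pads' length; the fingertips stand 22 mm ahead of it and the grasp point (between the pads) lies 3 mm ahead of it (arm.finger_overhang is the distance from the TCP to the fingertips, in m); z points along the fingers, y is the direction in which the jaws open and shut (so a half turn about z gives the same grasp; the last joint's range is limited). The gripper opens to 92 mm and grips with 3 to 60 N. Pads are 19 mm wide; open, the fingers measure 130 mm over their backs; the gripper's body (75 mm by 190 mm) begins 47 mm behind the grasp point.
Start: joints at [-1.356, 0.434, 0.025, 1.573, -0.012, 1.134, -0.075], TCP at [0.195, 0.594, 0.249] pointing down, gripper open.
Joint ranges: [-2.62, 2.62], [-0.44, 2.09], [-1.27, 1.32], [0.08, 2.57], [-1.32, 4.46], [0.12, 2], [-2.74, 2.74]. Speed limits (rad/s): [2.22, 2.22, 3.01, 3.01, 3.14, 3.14, 3.14].

### API

Orientations are given as a rotation vector (axis times angle).
In Python, from cell import arm gives the robot as it stands. The module is installed in compiled form; this text tells all that it offers.
- The arm moves only by the tool step_arm, never from a script. Its argument "plan" is a list of rows, each an object of numbers: "wx", "wy", "wz": the turn, a rotation vector about the tool's x, y, z in units of 6 degrees (1.0 is 6 degrees); "tx", "ty", "tz": the shift along the tool's x, y, z in cm; "hand": the opening, from 0 (shut) to 1 (fully open). A call has exactly 10 rows; each row shifts and turns the commanded pose from where the row before left it, along the tool's axes as they then stand; what a row does not reach is not made up. A row lasts 1/12 s, in which the tool goes at most 41.7 mm and 7.16 degrees, less where a joint would pass 70% of its speed; a pose out of reach is approached as far as the arm can. A call is refused whole if a number of a shift passes 4.17 or a number of a turn 1, either way. A call with a gripper value outside its range is refused whole. The fingers move at their own pace and stop on an object; "force" is the grip in N (left out, the last holds). Time passes only in rows, so rows that do not move let the fingers close, or fill a call up. It gives the time, the measured TCP pose, the force and the opening at its end, in the units of the state.
- arm.observe(): the state, without advancing time (a new reading comes with each control period).
- arm.get_image(name): name is "scene" or "top"; returns (picture, depth): 480x640x3 uint8, red, green, blue; 480x640 float32, m along the optical axis (not along the pixel's ray), 0 where there is no reading.
- arm.calibration(name): a dict with "mtx" (3x3 intrinsics, pixels), "R" (3x3) and "t" (3): a world point X has camera coordinates R X + t. Camera axes: x right, y down, z forward; pixel columns grow to the right and rows downward; lengths in m; the calibration is good to about 2 mm. A picture is of the moment at which its call begins. calibration takes no time and is no camera call.
- arm.sign_off(): hands the job in, once; it reports no verdict.
The state is a dict: "clock": time; "joints": joint angles; "dq": joint speeds; "joint_efforts": joint torques, N m; "position": TCP position; "ee_rot": TCP orientation; "force": force on the tool from outside, world axes, zero at the start; "ft_torque": the same for the moment, N m; "width": opening from 0.0 (shut) to 1.0 (fully open).
Only numpy, scipy, OpenCV 4.12 (cv2) and the standard library are available. Lean on these libraries where they do the work, as an engineer would, in place of code of your own. Each camera call takes 0.05 s, during which the arm holds its last target.

## Working session

There is one attempt and no reset: what is moved stays moved. The work goes in short steps, Python scripts to look and compute and a tool call to move; the robot and the scene stay as the last step left them, time stands still between calls to the robot, and variables do not carry over. Pictures are saved under pics/ and viewed, and the job is handed in when it is done.

Besides the shell and the picture viewer there is one more tool, called after "Emit:" as a command line: name --argument value ..., lists and objects as JSON in quotes. step_arm: Moves the arm, as the interface text tells. Its arguments: {"type":"object","properties":{"plan":{"type":"array"},"force":{"type":"number"}},"required":["plan"]}

```bash
mkdir -p pics; python3 - <<'E'
from cell import arm
import cv2,numpy as np
for n in("scene","top"):
    im,d=arm.get_image(n); np.savez(f"{n}0.npz",im=im,d=d); cv2.imwrite(f"pics/{n}0.png",im[:,:,::-1])
    c=arm.calibration(n); print(n,c["mtx"],c["R"],c["t"])
print(arm.observe(), arm.finger_overhang)
E
```

```text
scene [[596.82304133   0.         323.13554491]
 [  0.         596.82304133 230.61358911]
 [  0.           0.           1.        ]] [[ 0.86345607 -0.5041355  -0.0170588 ]
 [-0.28887789 -0.4664852  -0.83602699]
 [ 0.41351321  0.72680049 -0.54842308]] [-0.31449996  0.37680028  0.62833048]
top [[497.1199966    0.         318.6908104 ]
 [  0.         497.1199966  243.37242376]
 [  0.           0.           1.        ]] [[ 0.01707161 -0.9997399   0.01512251]
 [-0.99511058 -0.01846022 -0.0970266 ]
 [ 0.09728053 -0.01339216 -0.9951669 ]] [0.19840959 0.51129613 1.13422499]
{'clock': 0.1, 'joints': array([-1.35557889,  0.43517547,  0.024974  ,  1.57401934, -0.01154687,
        1.13396866, -0.07506127]), 'dq': array([ 1.14774220e-05, -2.45721693e-03, -3.14890472e-04, -3.61639125e-03,
       -2.45671779e-03,  1.95530899e-03, -1.12313323e-03]), 'joint_efforts': array([ 4.13838439e-03, -6.69129610e+01,  9.88616310e-01, -3.15143430e+01,
       -6.04483299e-02,  3.74752586e-02,  6.05886089e-05]), 'position': array([0.19523993, 0.59327555, 0.24800455]), 'ee_rot': array([-4.97133790e-01, -3.10196014e+00,  2.24092128e-03]), 'force': array([0.36015618, 0.33025972, 0.01297004]), 'ft_torque': array([-0.05035766, -0.04511807,  0.08610301]), 'width': 0.9977351509284198} 0.022
```

View pics/scene0.png

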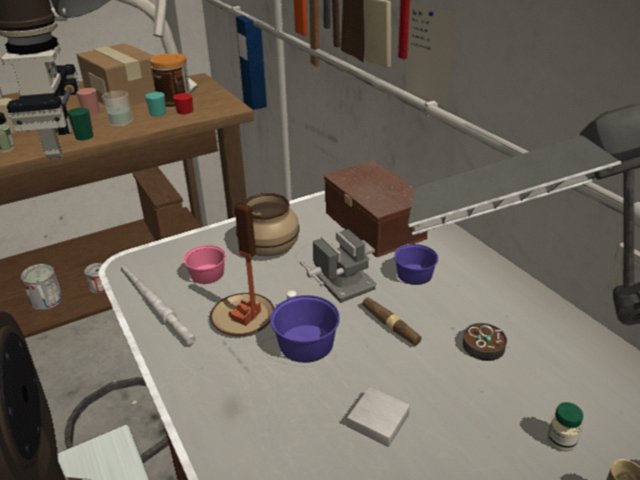

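View pics/top0.png

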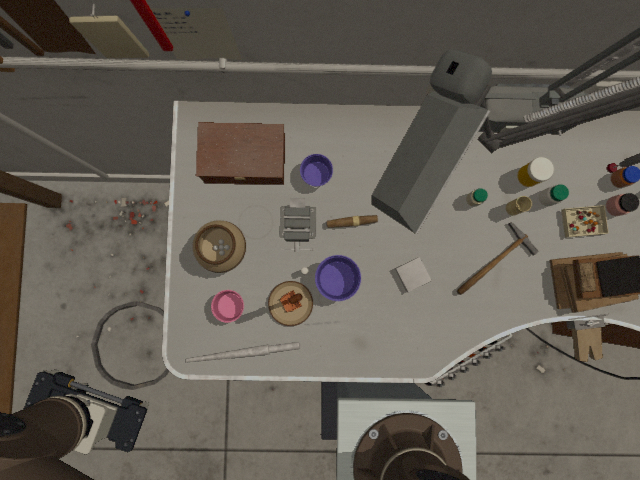

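The top view shows the pot at (220,246), the ladle in its saucer at (290,303), and the tub candidates: large purple (338,278), small purple (316,170) and pink (227,306). I choose the large purple one. Next come the measurements and close crops.

```bash
cat > h.py <<'E'
import numpy as np,cv2
from cell import arm
from scipy.spatial.transform import Rotation as Ro
C={n:arm.calibration(n) for n in("scene","top")}
def ray(n,u,v):
    c=C[n];R=c["R"];o=-R.T@c["t"];d=R.T@np.linalg.solve(c["mtx"],[u,v,1.]);return o,d
def plane(n,u,v,z):
    o,d=ray(n,u,v);return o+d*(z-o[2])/d[2]
def proj(n,X):
    c=C[n];p=c["mtx"]@(c["R"]@np.asarray(X,float)+c["t"]);return p[:2]/p[2]
def cloud(n,d):
    c=C[n];v,u=np.mgrid[0:480,0:640];P=np.stack([u,v,np.ones_like(u)],-1)@np.linalg.inv(c["mtx"]).T*d[...,None]
    return (P-c["t"])@c["R"]
def tri(u1,u2):
    A=[];b=[]
    for n,u in(("scene",u1),("top",u2)):
        o,d=ray(n,*u);d/=np.linalg.norm(d);M=np.eye(3)-np.outer(d,d);A.append(M);b.append(M@o)
    return np.linalg.lstsq(np.vstack(A),np.hstack(b),rcond=None)[0]
E
python3 - <<'E'
from h import *
T=np.load("top0.npz");S=np.load("scene0.npz")
a=T["im"][190:350,170:400,::-1];cv2.imwrite("pics/tc.png",cv2.resize(a,None,fx=3.4,fy=3.4,interpolation=cv2.INTER_CUBIC))
a=S["im"][180:370,170:400,::-1];cv2.imwrite("pics/sc.png",cv2.resize(a,None,fx=3.1,fy=3.1,interpolation=cv2.INTER_CUBIC))
W=cloud("top",T["d"])
for nm,(u,v,r) in dict(pot=(220,246,32),tub=(338,278,26),saucer=(290,303,26)).items():
    w=W[v-r:v+r,u-r:u+r].reshape(-1,3)
    for lo,hi in((.004,.012),(.012,.03),(.03,.05),(.05,.06),(.08,.088),(.088,.1)):
        q=w[(w[:,2]>lo)&(w[:,2]<hi)]
        if len(q)>10:print(nm,lo,hi,len(q),q.mean(0).round(4),q.min(0).round(3),q.max(0).round(3))
E
```

```text
pot 0.004 0.012 287 [0.4972 0.4389 0.0082] [0.426 0.365 0.004] [0.575 0.515 0.012]
pot 0.012 0.03 650 [0.5022 0.4507 0.0168] [0.465 0.412 0.012] [0.538 0.483 0.029]
pot 0.03 0.05 91 [0.4802 0.3974 0.0424] [0.436 0.375 0.037] [0.554 0.462 0.049]
pot 0.05 0.06 182 [0.4862 0.4185 0.0567] [0.438 0.377 0.05 ] [0.554 0.493 0.06 ]
pot 0.08 0.088 62 [0.5039 0.4508 0.0843] [0.459 0.393 0.08 ] [0.533 0.472 0.088]
pot 0.088 0.1 356 [0.4958 0.4363 0.0937] [0.452 0.392 0.088] [0.537 0.479 0.1  ]
tub 0.004 0.012 387 [0.428  0.1616 0.0057] [0.369 0.101 0.004] [0.49  0.221 0.012]
tub 0.012 0.03 165 [0.4285 0.1608 0.021 ] [0.369 0.12  0.012] [0.472 0.221 0.03 ]
tub 0.03 0.05 242 [0.4316 0.1585 0.0413] [0.378 0.115 0.03 ] [0.475 0.212 0.05 ]
tub 0.05 0.06 272 [0.4288 0.1628 0.0539] [0.378 0.113 0.05 ] [0.479 0.215 0.06 ]
saucer 0.004 0.012 1139 [0.3685 0.2729 0.0071] [0.31  0.213 0.004] [0.429 0.334 0.012]
saucer 0.012 0.03 152 [0.3695 0.2713 0.0148] [0.318 0.22  0.012] [0.42  0.323 0.029]
```

View pics/tc.png

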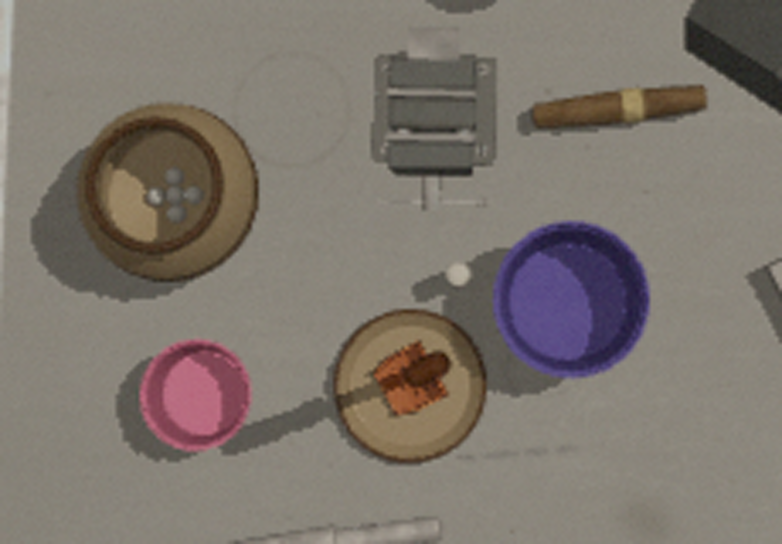

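View pics/sc.png

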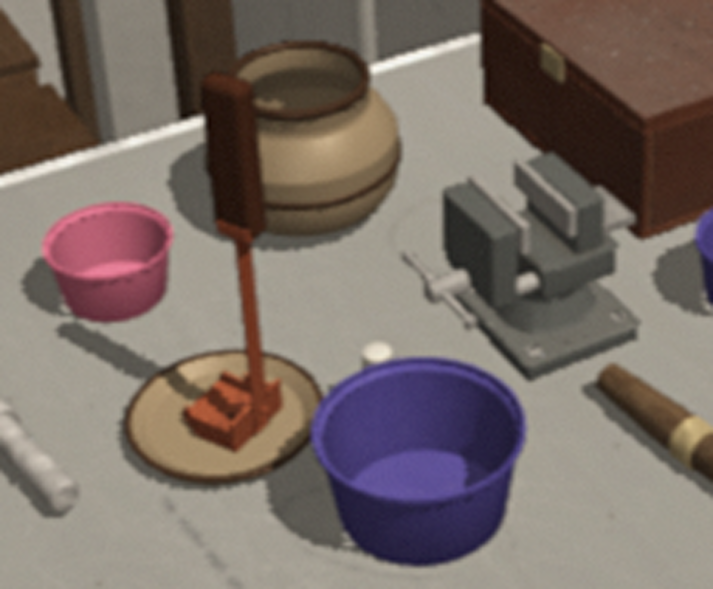

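```bash
python3 - <<'E'
from h import *
from scipy.optimize import least_squares
T=np.load("top0.npz");S=np.load("scene0.npz")
W=cloud("top",T["d"]);V=cloud("scene",S["d"])
def circ(q):
    r=least_squares(lambda p:np.hypot(q[:,0]-p[0],q[:,1]-p[1])-p[2],[*q[:,:2].mean(0),.05],loss="soft_l1",f_scale=.003).x;return r.round(4)
def reg(A,u,v,r):return A[v-r:v+r,u-r:u+r].reshape(-1,3)
w=reg(W,220,246,32);print("pot rim",circ(w[w[:,2]>.088]))
w=reg(W,338,278,28);print("tub rim",circ(w[(w[:,2]>.051)&(w[:,2]<.058)]))
hs=cv2.cvtColor(T["im"],cv2.COLOR_RGB2HSV);hS=cv2.cvtColor(S["im"],cv2.COLOR_RGB2HSV)
# purple tub outline
m=((hs[...,0]>112)&(hs[...,0]<140)&(hs[...,1]>90)).astype(np.uint8)
for c in cv2.findContours(m,0,1)[0]:
    if cv2.contourArea(c)>200:
        e=cv2.fitEllipse(c);print("purple",e,plane("top",*e[0],.055))
# dark ring of saucer
g=[plane("top",u,v,.0145) for u,v in[(174/3.4+170,194/3.4+190)]];print("ball c",g)
print("hsv bowl",hs[303,290],hs[298,296],"grip scene",hS[230,245],"bowl scene",hS[312,245])
# copper masks
mc=((hs[...,0]<12)&(hs[...,1]>130)&(hs[...,2]>70));mc[:,:265]=0;mc[:,315:]=0;mc[:280]=0;mc[330:]=0
print(mc.sum());q=W[mc];q=q[q[:,2]<.03];print(len(q),q.mean(0),np.percentile(q,[1,99],axis=0))
mS=((hS[...,0]<12)&(hS[...,1]>110));mS[:,:200]=0;mS[:,275:]=0;mS[:195]=0;mS[330:]=0
Q=V[mS];Q=Q[(Q[:,0]<.46)&(Q[:,0]>.3)];print(len(Q))
for lo,hi in((.005,.03),(.03,.06),(.06,.09),(.09,.12),(.135,.16),(.16,.19),(.19,.215)):
    k=Q[(Q[:,2]>lo)&(Q[:,2]<hi)];print(lo,len(k),np.median(k,0).round(4),np.ptp(k,0).round(3))
b=np.vstack([q,Q[Q[:,2]<.03]]);rect=cv2.minAreaRect((b[:,:2]*1000).astype(np.float32));print(rect,cv2.boxPoints(rect))
rect=cv2.minAreaRect((q[:,:2]*1000).astype(np.float32));print(rect,cv2.boxPoints(rect))
g=W[270:330,265:320].reshape(-1,3);g=g[(g[:,2]>.19)];print("top of grip",len(g),np.median(g,0),g.min(0),g.max(0),cv2.minAreaRect((g[:,:2]*1000).astype(np.float32)))
# saucer outline
v=reg(W,290,303,28);k=v[(v[:,2]>.0085)&(v[:,2]<.0125)];print("saucer",circ(k))
big=cv2.resize(T["im"][275:330,262:320,::-1],None,fx=10,fy=10,interpolation=cv2.INTER_CUBIC);cv2.imwrite("pics/lad.png",big)
E
```

```text
pot rim [0.4951 0.4344 0.0406]
tub rim [0.428  0.1646 0.0497]
purple ((337.4412841796875, 277.66552734375), (44.25814437866211, 44.61650848388672), 89.38243865966797) [0.42783063 0.1643846  0.055     ]
purple ((315.8438415527344, 169.65206909179688), (30.88295555114746, 31.340688705444336), 69.00979614257812) [0.67462942 0.21735621 0.055     ]
ball c [array([0.49566109, 0.43517637, 0.0145    ])]
hsv bowl [ 10 180 102] [ 11 185  80] grip scene [  8 152  37] bowl scene [  8 168  85]
217
181 [0.37127127 0.27360797 0.00889163] [[0.35177388 0.24812121 0.00212857]
 [0.39621547 0.29263572 0.02517561]]
1495
0.005 476 [0.3741 0.2669 0.0113] [0.049 0.088 0.024]
0.03 71 [0.3828 0.2534 0.0447] [0.076 0.198 0.029]
0.06 63 [0.3831 0.2526 0.0755] [0.009 0.007 0.029]
0.09 71 [0.3826 0.2529 0.1053] [0.009 0.008 0.03 ]
0.135 200 [0.3811 0.2464 0.1482] [0.02  0.02  0.025]
0.16 259 [0.3808 0.247  0.1756] [0.019 0.023 0.03 ]
0.19 225 [0.3811 0.2465 0.2035] [0.02  0.023 0.025]
((379.6575012207031, 281.5310363769531), (103.87281036376953, 50.79720687866211), 62.128028869628906) [[332.9251  247.49332]
 [377.8296  223.74576]
 [426.3899  315.56876]
 [381.4854  339.3163 ]]
((371.91046142578125, 272.2021789550781), (40.50978088378906, 37.55537033081055), 28.82842445373535) [[345.11142 278.88605]
 [363.22018 245.98499]
 [398.7095  265.5183 ]
 [380.60074 298.41937]]
top of grip 93 [0.38276027 0.25361694 0.218476  ] [0.37308248 0.22298635 0.19693619] [0.39507101 0.2651803  1.17535203] ((386.8488464355469, 244.96170043945312), (12.84579849243164, 46.58598327636719), 27.418535232543945)
saucer [0.369  0.2703 0.0471]
```

View pics/lad.png

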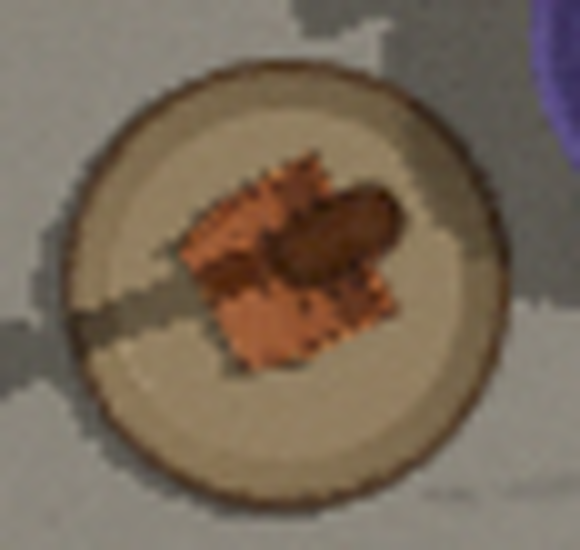

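```bash
python3 - <<'E'
from h import *
T=np.load("top0.npz");S=np.load("scene0.npz")
for n in C:print(n,"cam at",(-C[n]["R"].T@C[n]["t"]).round(3))
hs=cv2.cvtColor(T["im"],cv2.COLOR_RGB2HSV);hS=cv2.cvtColor(S["im"],cv2.COLOR_RGB2HSV)
W=cloud("top",T["d"])
m=np.zeros((480,640),np.uint8);w=W[280:325,270:312,2];m[280:325,270:312]=(w>.13)&(w<.23)
c=max(cv2.findContours(m,0,1)[0],key=cv2.contourArea);r=cv2.minAreaRect(c);print(r, cv2.boxPoints(r))
p=[plane("top",*q,.219) for q in cv2.boxPoints(r)];print(np.round(p,4),np.mean(p,0))
q=W[(m>0)&(W[...,2]>.205)];print("depthtop",len(q),np.median(q,0),q.mean(0))
# scene grip blob
g=((hS[...,2]<75)&(hS[...,0]<14)&(hS[...,1]>100)).astype(np.uint8);g[:,:232]=0;g[:,258:]=0;g[:200]=0;g[258:]=0
c=max(cv2.findContours(g,0,1)[0],key=cv2.contourArea);r2=cv2.minAreaRect(c);print(r2)
for z in(.170,.176,.18):print(z,plane("scene",*r2[0],z))
print("proj check",proj("scene",[.381,.2525,.176]),proj("top",[.381,.2525,.219]))
# saucer outer
sm=((hs[...,0]>8)&(hs[...,0]<25)&(hs[...,1]>60)).astype(np.uint8);sm[:,:262]=0;sm[:,318:]=0;sm[:278]=0;sm[332:]=0
c=max(cv2.findContours(sm,0,1)[0],key=cv2.contourArea);e=cv2.fitEllipse(cv2.convexHull(c));print("saucer",e,plane("top",*e[0],.010))
# lamp
l=W[40:240,365:500].reshape(-1,3);l=l[(l[:,2]>.15)&(l[:,2]<.45)];print("lamp",l.min(0),l.max(0), l[l[:,0].argmin()])
for nm,(u,v) in dict(vial=(305,270),block=(412,275),clamp=(352,221),small=(316,170)).items():print(nm,plane("top",u,v,.03).round(3))
E
```

```text
scene cam at [ 0.121 -0.439  0.654]
top cam at [0.395 0.223 1.175]
((295.0000305175781, 298.5000305175781), (7.155416965484619, 13.86362075805664), 63.43495178222656) [[287.2     298.40002]
 [299.60004 292.2    ]
 [302.80005 298.60004]
 [290.40002 304.80005]]
[[0.3818 0.2685 0.219 ]
 [0.394  0.245  0.219 ]
 [0.3819 0.2387 0.219 ]
 [0.3698 0.2621 0.219 ]] [0.38188819 0.25357428 0.219     ]
depthtop 89 [0.38268352 0.25367271 0.21837358] [0.3819599  0.254138   0.21834463]
((247.40594482421875, 227.2560577392578), (57.8176383972168, 23.061567306518555), 79.2156982421875)
0.17 [0.39381956 0.26997689 0.17      ]
0.176 [0.39043402 0.26118673 0.176     ]
0.18 [0.38817699 0.25532662 0.18      ]
proj check [243.94436198 231.85085412] [295.55630182 298.97283446]
saucer ((290.147705078125, 302.9958190917969), (44.71731185913086, 45.392372131347656), 22.710859298706055) [0.36841315 0.27132227 0.01      ]
lamp [ 0.50649896 -0.17307624  0.15000299] [0.86175393 0.13239789 0.38930271] [0.50649896 0.03319672 0.26610975]
vial [0.445 0.238 0.03 ]
block [ 0.438 -0.009  0.03 ]
clamp [0.561 0.131 0.03 ]
small [0.68  0.217 0.03 ]
```

```bash
cat >> h.py <<'E'
def cur():
    s=arm.observe();return np.array(s["position"]),Ro.from_rotvec(s["ee_rot"]),s
def tool(yaw,th=0):  # tool x=forward dir at yaw deg, z down, toe-down th deg
    a=np.radians(yaw);x=np.array([np.cos(a),np.sin(a),0]);z=np.array([0,0,-1.]);y=np.cross(z,x)
    return Ro.from_matrix(np.stack([x,y,z],1))*Ro.from_rotvec([0,-np.radians(th),0])
def rows(p0,R0,p1,R1,n,dec=2):
    """uniform straight-line split; shift along axes before the row's turn"""
    rv=(R0.inv()*R1).as_rotvec()/n;out=[];R=R0
    for i in range(n):
        t=R.inv().apply((p1-p0)/n)*100
        out.append(np.r_[rv/np.radians(6),t].round(dec));R=R*Ro.from_rotvec(rv)
    return np.array(out)
def show(p0,R0,p1,R1,n):
    r=rows(p0,R0,p1,R1,n);print("wx wy wz tx ty tz");print(r);print("max",abs(r[:,:3]).max(),np.linalg.norm(r[:,3:],axis=1).max())
E
python3 - <<'E'
from h import *
p,R,s=cur();print(p,R.as_matrix().round(3))
show(p,R,np.array([.382,.2535,.262]),tool(116.5),10)
E
```

```text
[0.19523993 0.59327555 0.24800455] [[-0.95   0.313 -0.   ]
 [ 0.313  0.95  -0.001]
 [-0.    -0.001 -1.   ]]
wx wy wz tx ty tz
[[-0.    0.    0.75 -2.84 -2.64 -0.14]
 [-0.    0.    0.75 -3.04 -2.41 -0.14]
 [-0.    0.    0.75 -3.22 -2.16 -0.14]
 [-0.    0.    0.75 -3.38 -1.9  -0.14]
 [-0.    0.    0.75 -3.52 -1.63 -0.14]
 [-0.    0.    0.75 -3.64 -1.35 -0.14]
 [-0.    0.    0.75 -3.73 -1.06 -0.14]
 [-0.    0.    0.75 -3.8  -0.76 -0.14]
 [-0.    0.    0.75 -3.85 -0.46 -0.14]
 [-0.    0.    0.75 -3.87 -0.15 -0.14]]
max 0.75 3.8848037273458234
```

Emit:
step_arm --plan '[{"wz": 0.75,"tx": -2.84,"ty": -2.64,"tz": -0.4},{"wz": 0.75,"tx": -3.04,"ty": -2.41,"tz": -0.4},{"wz": 0.75,"tx": -3.22,"ty": -2.16,"tz": -0.4},{"wz": 0.75,"tx": -3.38,"ty": -1.9,"tz": -0.2},{"wz": 0.75,"tx": -3.52,"ty": -1.63},{"wz": 0.75,"tx": -3.64,"ty": -1.35},{"wz": 0.75,"tx": -3.73,"ty": -1.06},{"wz": 0.75,"tx": -3.8,"ty": -0.76},{"wz": 0.75,"tx": -3.85,"ty": -0.46},{"wz": 0.75,"tx": -3.87,"ty": -0.15}]'

```text
invalid input at $.plan[0]: expected keys wx, wy, wz, tx, ty, tz, hand
```

```bash
python3 - <<'E'
from h import *
p,R,s=cur();print(p,R.as_matrix().round(3),s["joints"].round(2),s["clock"])
show(p,R,np.array([.382,.2535,.187]),tool(116.5),10)
E
```

```text
[0.19523993 0.59327555 0.24800455] [[-0.95   0.313 -0.   ]
 [ 0.313  0.95  -0.001]
 [-0.    -0.001 -1.   ]] [-1.36  0.44  0.02  1.57 -0.01  1.13 -0.08] 0.1
wx wy wz tx ty tz
[[-0.    0.    0.75 -2.84 -2.64  0.61]
 [-0.    0.    0.75 -3.04 -2.41  0.61]
 [-0.    0.    0.75 -3.22 -2.16  0.61]
 [-0.    0.    0.75 -3.38 -1.9   0.61]
 [-0.    0.    0.75 -3.52 -1.63  0.61]
 [-0.    0.    0.75 -3.64 -1.35  0.61]
 [-0.    0.    0.75 -3.73 -1.06  0.61]
 [-0.    0.    0.75 -3.8  -0.76  0.61]
 [-0.    0.    0.75 -3.85 -0.46  0.61]
 [-0.    0.    0.75 -3.87 -0.15  0.61]]
max 0.75 3.9299109404667174
```

All keys are required in every row.

Emit:
step_arm --plan '[{"wx": 0,"wy": 0,"wz": 0.75,"tx": -2.84,"ty": -2.64,"tz": -0.4,"hand": 1},{"wx": 0,"wy": 0,"wz": 0.75,"tx": -3.04,"ty": -2.41,"tz": -0.4,"hand": 1},{"wx": 0,"wy": 0,"wz": 0.75,"tx": -3.22,"ty": -2.16,"tz": -0.4,"hand": 1},{"wx": 0,"wy": 0,"wz": 0.75,"tx": -3.38,"ty": -1.9,"tz": -0.2,"hand": 1},{"wx": 0,"wy": 0,"wz": 0.75,"tx": -3.52,"ty": -1.63,"tz": 0,"hand": 1},{"wx": 0,"wy": 0,"wz": 0.75,"tx": -3.64,"ty": -1.35,"tz": 0,"hand": 1},{"wx": 0,"wy": 0,"wz": 0.75,"tx": -3.73,"ty": -1.06,"tz": 0,"hand": 1},{"wx": 0,"wy": 0,"wz": 0.75,"tx": -3.8,"ty": -0.76,"tz": 0,"hand": 1},{"wx": 0,"wy": 0,"wz": 0.75,"tx": -3.85,"ty": -0.46,"tz": 0,"hand": 1},{"wx": 0,"wy": 0,"wz": 0.75,"tx": -3.87,"ty": -0.15,"tz": 0,"hand": 1}]'

```text
clock: 0.93
position: [0.3833, 0.2524, 0.2627]
ee_rot: [-1.651, -2.672, 0.0]
force: [0.6, 0.8, 0.2]
width: 1.0
```

```bash
python3 - <<'E'
from h import *
p,R,s=cur();print(p,R.as_matrix().round(3),s["joints"].round(2),s["clock"])
show(p,R,np.array([.382,.2535,.187]),tool(116.5),8)
E
```

```text
[0.38330476 0.2524372  0.26266345] [[-0.447  0.894 -0.   ]
 [ 0.894  0.447  0.   ]
 [ 0.    -0.    -1.   ]] [-0.98  0.14  0.32  1.96 -0.05  1.05 -0.17] 0.9333
wx wy wz tx ty tz
[[-0.   -0.    0.    0.02 -0.01  0.95]
 [-0.   -0.    0.    0.02 -0.01  0.95]
 [-0.   -0.    0.    0.02 -0.01  0.95]
 [-0.   -0.    0.    0.02 -0.01  0.95]
 [-0.   -0.    0.    0.02 -0.01  0.95]
 [-0.   -0.    0.    0.02 -0.01  0.95]
 [-0.   -0.    0.    0.02 -0.01  0.95]
 [-0.   -0.    0.    0.02 -0.01  0.95]]
max 0.0 0.9502631214563679
```

Emit:
step_arm --plan '[{"wx": 0,"wy": 0,"wz": 0,"tx": 0.16,"ty": -0.08,"tz": 2.5,"hand": 1},{"wx": 0,"wy": 0,"wz": 0,"tx": 0,"ty": 0,"tz": 2.5,"hand": 1},{"wx": 0,"wy": 0,"wz": 0,"tx": 0,"ty": 0,"tz": 2.5,"hand": 1},{"wx": 0,"wy": 0,"wz": 0,"tx": 0,"ty": 0,"tz": 0,"hand": 0.5},{"wx": 0,"wy": 0,"wz": 0,"tx": 0,"ty": 0,"tz": 0,"hand": 0.3},{"wx": 0,"wy": 0,"wz": 0,"tx": 0,"ty": 0,"tz": 0,"hand": 0.2},{"wx": 0,"wy": 0,"wz": 0,"tx": 0,"ty": 0,"tz": 0,"hand": 0.1},{"wx": 0,"wy": 0,"wz": 0,"tx": 0,"ty": 0,"tz": 0,"hand": 0},{"wx": 0,"wy": 0,"wz": 0,"tx": 0,"ty": 0,"tz": 0,"hand": 0},{"wx": 0,"wy": 0,"wz": 0,"tx": 0,"ty": 0,"tz": 0,"hand": 0}]' --force 50

```text
clock: 1.77
position: [0.3818, 0.2557, 0.1883]
ee_rot: [1.646, 2.676, 0.002]
force: [-0.4, 0.0, 0.6]
width: 0.54
```

```bash
python3 - <<'E'
from h import *
p,R,s=cur();print(p,R.as_matrix().round(3),s["joints"].round(2),s["clock"],s["width"]*92)
im,d=arm.get_image("scene");cv2.imwrite("pics/s1.png",cv2.resize(im[120:360,130:430,::-1],None,fx=2.6,fy=2.4))
E
```

```text
[0.38177199 0.25572353 0.18834517] [[-0.451  0.893  0.001]
 [ 0.893  0.451  0.001]
 [ 0.     0.001 -1.   ]] [-0.96  0.23  0.31  2.06 -0.09  0.86 -0.13] 1.7667 49.65572367563731
```

View pics/s1.png

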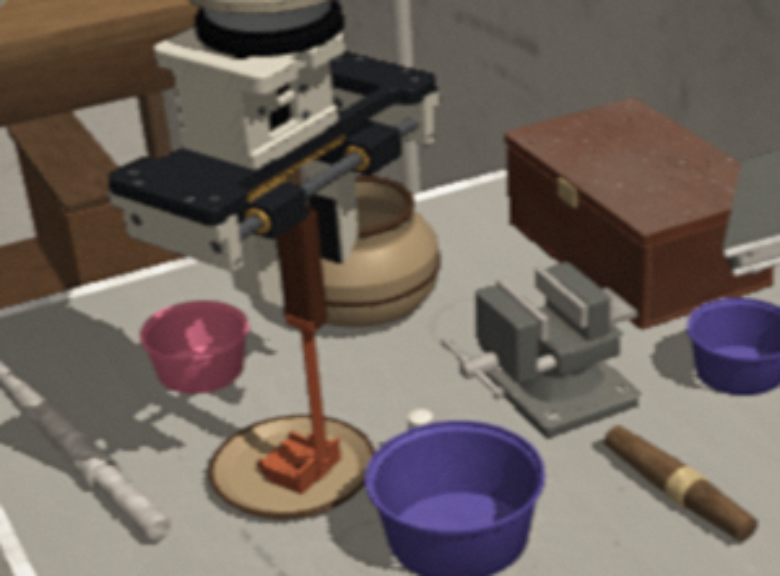

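The fingers straddle the grip, still closing. I'll keep closing.

Emit:
step_arm --plan '[{"wx": 0,"wy": 0,"wz": 0,"tx": 0,"ty": 0,"tz": 0,"hand": 0},{"wx": 0,"wy": 0,"wz": 0,"tx": 0,"ty": 0,"tz": 0,"hand": 0},{"wx": 0,"wy": 0,"wz": 0,"tx": 0,"ty": 0,"tz": 0,"hand": 0},{"wx": 0,"wy": 0,"wz": 0,"tx": 0,"ty": 0,"tz": 0,"hand": 0},{"wx": 0,"wy": 0,"wz": 0,"tx": 0,"ty": 0,"tz": 0,"hand": 0},{"wx": 0,"wy": 0,"wz": 0,"tx": 0,"ty": 0,"tz": 0,"hand": 0},{"wx": 0,"wy": 0,"wz": 0,"tx": 0,"ty": 0,"tz": 0,"hand": 0},{"wx": 0,"wy": 0,"wz": 0,"tx": 0,"ty": 0,"tz": 0,"hand": 0},{"wx": 0,"wy": 0,"wz": 0,"tx": 0,"ty": 0,"tz": 0,"hand": 0},{"wx": 0,"wy": 0,"wz": 0,"tx": 0,"ty": 0,"tz": 0,"hand": 0}]' --force 50

```text
clock: 2.65
position: [0.3815, 0.2554, 0.1877]
ee_rot: [-1.646, -2.676, 0.0]
force: [0.1, 0.1, -1.6]
width: 0.151
```

```bash
python3 - <<'E'
from h import *
p,R,s=cur();print(p,R.as_matrix().round(3),s["joints"].round(2),s["clock"],s["width"]*92,s["force"])
E
```

```text
[0.38146924 0.25542363 0.18765105] [[-0.451  0.893 -0.   ]
 [ 0.893  0.451 -0.   ]
 [-0.    -0.    -1.   ]] [-0.96  0.24  0.31  2.06 -0.09  0.86 -0.13] 2.65 13.925616051626987 [ 0.14146523  0.10884925 -1.56880488]
```

```bash
cat >> h.py <<'E'
POT=np.array([.4954,.4348]);TX,TZ=.0375,.17665
def pose(f,h,th,yaw,c=POT,lat=0):
    """f,h in mm: toe edge ahead of centre c along yaw, height above bench; lat mm along tool y"""
    R=tool(yaw,th);a=np.radians(yaw)
    toe=np.r_[c+f/1000*np.array([np.cos(a),np.sin(a)])+lat/1000*np.array([np.sin(a),-np.cos(a)]),h/1000]
    return toe-R.apply([TX,0,TZ]),R
def toe_now(yaw,c=POT):
    p,R,s=cur();t=p+R.apply([TX,0,TZ]);a=np.radians(yaw);d=t[:2]-c;x=R.as_matrix()[:,0]
    return dict(f=round(1000*(d@[np.cos(a),np.sin(a)]),1),lat=round(1000*(d@[np.sin(a),-np.cos(a)]),1),h=round(1000*t[2],1),th=round(np.degrees(np.arcsin(-x[2])),1),yaw=round(np.degrees(np.arctan2(x[1],x[0])),1)),p.round(4),s["force"].round(1),s["joints"].round(2),round(s["clock"],2),round(s["width"]*92,1)
E
python3 - <<'E'
from h import *
p,R,s=cur()
p1=np.array([.40,.31,.31]);R1=R*Ro.from_rotvec([0,0,-np.radians(54)])
show(p,R,p1,R1,10)
p2,R2=pose(8,112,0,228);print(p2)
show(p1,R1,p2,R2,10)
E
```

```text
wx wy wz tx ty tz
[[ 0.    0.   -0.9   0.4   0.41 -1.22]
 [ 0.    0.   -0.9   0.36  0.45 -1.22]
 [ 0.    0.   -0.9   0.32  0.48 -1.22]
 [ 0.    0.   -0.9   0.27  0.51 -1.22]
 [ 0.    0.   -0.9   0.22  0.53 -1.22]
 [ 0.    0.   -0.9   0.17  0.55 -1.22]
 [ 0.    0.   -0.9   0.12  0.56 -1.22]
 [ 0.    0.   -0.9   0.07  0.57 -1.22]
 [ 0.    0.   -0.9   0.01  0.58 -1.22]
 [ 0.    0.   -0.9  -0.04  0.57 -1.22]]
max 0.9 1.3508885964430968
[0.51513935 0.45672277 0.28865   ]
wx wy wz tx ty tz
[[-0.   -0.   -0.95 -0.9   1.63  0.21]
 [-0.   -0.   -0.95 -1.06  1.53  0.21]
 [-0.   -0.   -0.95 -1.21  1.42  0.21]
 [-0.   -0.   -0.95 -1.34  1.29  0.21]
 [-0.   -0.   -0.95 -1.47  1.15  0.21]
 [-0.   -0.   -0.95 -1.57  1.    0.21]
 [-0.   -0.   -0.95 -1.67  0.84  0.21]
 [-0.   -0.   -0.95 -1.74  0.67  0.21]
 [-0.   -0.   -0.95 -1.8   0.49  0.21]
 [-0.   -0.   -0.95 -1.84  0.31  0.21]]
max 0.95 1.8811166896287959
```

Emit:
step_arm --plan '[{"wx": 0,"wy": 0,"wz": 0,"tx": 0,"ty": 0,"tz": -1,"hand": 0},{"wx": 0,"wy": 0,"wz": 0,"tx": 0,"ty": 0,"tz": -1.5,"hand": 0},{"wx": 0,"wy": 0,"wz": -1,"tx": 0.3,"ty": 0.5,"tz": -1.6,"hand": 0},{"wx": 0,"wy": 0,"wz": -1,"tx": 0.3,"ty": 0.5,"tz": -1.6,"hand": 0},{"wx": 0,"wy": 0,"wz": -1,"tx": 0.3,"ty": 0.7,"tz": -1.6,"hand": 0},{"wx": 0,"wy": 0,"wz": -1,"tx": 0.2,"ty": 0.7,"tz": -1.6,"hand": 0},{"wx": 0,"wy": 0,"wz": -1,"tx": 0.2,"ty": 0.7,"tz": -1.6,"hand": 0},{"wx": 0,"wy": 0,"wz": -1,"tx": 0.1,"ty": 0.7,"tz": -1.6,"hand": 0},{"wx": 0,"wy": 0,"wz": -1,"tx": 0,"ty": 0.7,"tz": 0,"hand": 0},{"wx": 0,"wy": 0,"wz": -1,"tx": 0,"ty": 0.7,"tz": 0,"hand": 0}]'

```text
clock: 3.48
position: [0.4066, 0.3051, 0.3097]
ee_rot: [0.408, 3.114, 0.002]
force: [0.1, 0.4, -2.1]
width: 0.15
```

```bash
python3 - <<'E'
from h import *
print(toe_now(228))
p,R,s=cur()
p2,R2=pose(8,112,0,228);p2[2]=.305;print(p2)
show(p,R,p2,R2,11)
im,d=arm.get_image("scene");cv2.imwrite("pics/s2.png",im[:,:,::-1]);im,d2=arm.get_image("top");cv2.imwrite("pics/t2.png",im[:,:,::-1])
E
```

```text
({'f': np.float64(172.6), 'lat': np.float64(12.6), 'h': np.float64(133.0), 'th': np.float64(0.1), 'yaw': np.float64(165.1)}, array([0.4066, 0.3051, 0.3097]), array([ 0.1,  0.4, -2.1]), array([-0.92,  0.19,  0.2 ,  1.77, -0.04,  1.18,  0.61]), 3.48, 13.8)
[0.51513935 0.45672277 0.305     ]
wx wy wz tx ty tz
[[ 0.    0.   -0.95 -0.6   1.59  0.05]
 [ 0.    0.   -0.95 -0.75  1.52  0.05]
 [ 0.    0.   -0.95 -0.9   1.44  0.05]
 [ 0.    0.   -0.95 -1.04  1.34  0.05]
 [ 0.    0.   -0.95 -1.17  1.23  0.05]
 [ 0.    0.   -0.95 -1.29  1.11  0.04]
 [ 0.    0.   -0.95 -1.39  0.97  0.04]
 [ 0.    0.   -0.95 -1.48  0.83  0.04]
 [ 0.    0.   -0.95 -1.55  0.68  0.04]
 [ 0.    0.   -0.95 -1.61  0.52  0.04]
 [ 0.    0.   -0.95 -1.66  0.36  0.04]]
max 0.95 1.7022925717983968
```

View pics/s2.png

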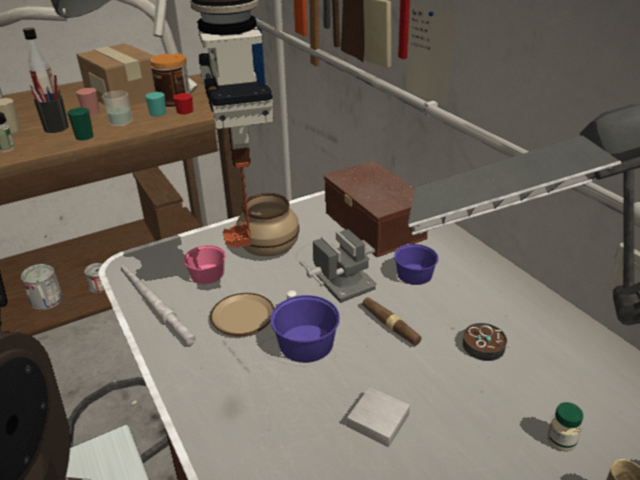

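The ladle is lifted at (240,200) and the empty saucer shows at (242,314). Moving on over the pot.

Emit:
step_arm --plan '[{"wx": 0,"wy": 0,"wz": -1,"tx": -0.6,"ty": 1.7,"tz": 0,"hand": 0},{"wx": 0,"wy": 0,"wz": -1,"tx": -0.8,"ty": 1.7,"tz": 0,"hand": 0},{"wx": 0,"wy": 0,"wz": -1,"tx": -1.0,"ty": 1.6,"tz": 0,"hand": 0},{"wx": 0,"wy": 0,"wz": -1,"tx": -1.2,"ty": 1.5,"tz": 0,"hand": 0},{"wx": 0,"wy": 0,"wz": -1,"tx": -1.3,"ty": 1.3,"tz": 0,"hand": 0},{"wx": 0,"wy": 0,"wz": -1,"tx": -1.4,"ty": 1.2,"tz": 0,"hand": 0},{"wx": 0,"wy": 0,"wz": -1,"tx": -1.5,"ty": 1.0,"tz": 0,"hand": 0},{"wx": 0,"wy": 0,"wz": -1,"tx": -1.7,"ty": 0.8,"tz": 0,"hand": 0},{"wx": 0,"wy": 0,"wz": -1,"tx": -1.8,"ty": 0.6,"tz": 0,"hand": 0},{"wx": 0,"wy": 0,"wz": -1,"tx": -1.8,"ty": 0.4,"tz": 0,"hand": 0}]'

```text
clock: 4.42
position: [0.5161, 0.4546, 0.3081]
ee_rot: [1.197, -2.903, 0.001]
force: [1.5, 0.3, -1.4]
width: 0.15
```

```bash
python3 - <<'E'
from h import *
print(toe_now(228))
p,R,s=cur()
p2,R2=pose(8,112,50,228);print(p2)
show(p,R,p2,R2,10)
im,d=arm.get_image("top");np.savez("t3.npz",im=im,d=d);cv2.imwrite("pics/t3.png",cv2.resize(im[180:330,160:360,::-1],None,fx=4,fy=4,interpolation=cv2.INTER_CUBIC))
E
```

```text
({'f': np.float64(9.1), 'lat': np.float64(-0.1), 'h': np.float64(131.5), 'th': np.float64(-0.1), 'yaw': np.float64(-135.2)}, array([0.5161, 0.4546, 0.3081]), array([ 1.5,  0.3, -1.4]), array([-0.81,  0.51,  0.02,  1.31, -0.01,  1.33,  1.56]), 4.42, 13.8)
[0.41562811 0.34620434 0.2542751 ]
wx wy wz tx ty tz
[[-0.02 -0.83 -0.05  1.48 -0.06  0.54]
 [-0.02 -0.83 -0.05  1.52 -0.05  0.41]
 [-0.02 -0.83 -0.05  1.55 -0.05  0.28]
 [-0.02 -0.83 -0.05  1.57 -0.04  0.14]
 [-0.02 -0.83 -0.05  1.57 -0.03  0.  ]
 [-0.02 -0.83 -0.05  1.57 -0.02 -0.14]
 [-0.02 -0.83 -0.05  1.55 -0.01 -0.27]
 [-0.02 -0.83 -0.05  1.52 -0.01 -0.41]
 [-0.02 -0.83 -0.05  1.48  0.   -0.54]
 [-0.02 -0.83 -0.05  1.43  0.01 -0.66]]
max 0.83 1.5767371372552876
```

View pics/t3.png

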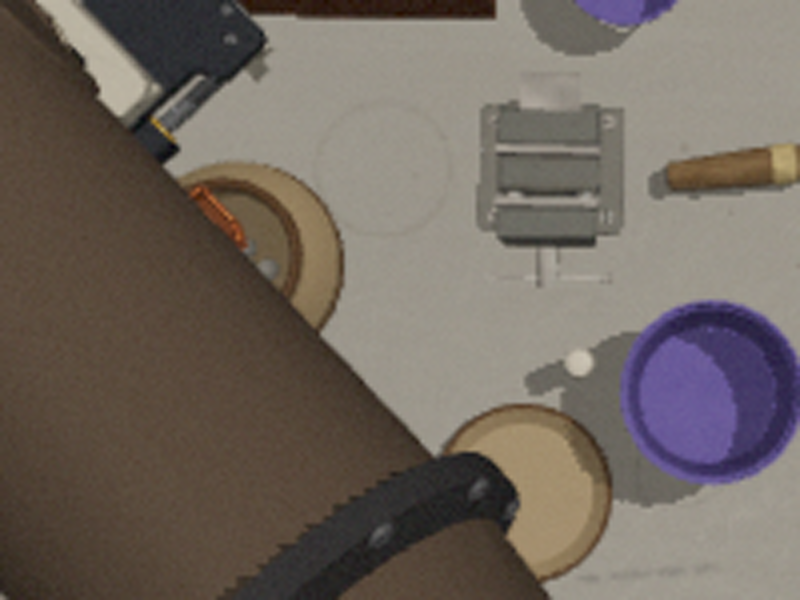

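Emit:
step_arm --plan '[{"wx": 0,"wy": -0.83,"wz": -0.05,"tx": 1.48,"ty": -0.06,"tz": 0.54,"hand": 0},{"wx": 0,"wy": -0.83,"wz": -0.05,"tx": 1.52,"ty": -0.05,"tz": 0.41,"hand": 0},{"wx": 0,"wy": -0.83,"wz": -0.05,"tx": 1.55,"ty": -0.05,"tz": 0.28,"hand": 0},{"wx": 0,"wy": -0.83,"wz": -0.05,"tx": 1.57,"ty": -0.04,"tz": 0.14,"hand": 0},{"wx": 0,"wy": -0.83,"wz": -0.05,"tx": 1.57,"ty": -0.03,"tz": 0,"hand": 0},{"wx": 0,"wy": -0.83,"wz": -0.05,"tx": 1.57,"ty": -0.02,"tz": -0.14,"hand": 0},{"wx": 0,"wy": -0.83,"wz": -0.05,"tx": 1.55,"ty": -0.01,"tz": -0.27,"hand": 0},{"wx": 0,"wy": -0.83,"wz": -0.05,"tx": 1.52,"ty": 0,"tz": -0.41,"hand": 0},{"wx": 0,"wy": -0.83,"wz": -0.05,"tx": 1.48,"ty": 0,"tz": -0.54,"hand": 0},{"wx": 0,"wy": -0.83,"wz": -0.05,"tx": 1.43,"ty": 0,"tz": -0.66,"hand": 0}]'

```text
clock: 5.3
position: [0.4279, 0.3553, 0.267]
ee_rot: [-1.0, 2.267, 0.364]
force: [1.6, 0.6, -0.8]
width: 0.146
```

```bash
python3 - <<'E'
from h import *
print(toe_now(228))
im,d=arm.get_image("scene");np.savez("s4.npz",im=im,d=d)
p,R,s=cur()
x0,y0,f=170,130,5
a=cv2.resize(im[y0:y0+120,x0:x0+150,::-1],None,fx=f,fy=f,interpolation=cv2.INTER_CUBIC)
for lp,col in (((-2,0,54.65),0),((37.5,0,176.65),1),((37.5,16,176.65),1),((37.5,-16,176.65),1),((-2,0,140),0),((-2,0,183.65),2),((0.5,21,183.65),2),((0.5,-21,183.65),2)):
    u=proj("scene",p+R.apply(np.array(lp)/1000));u=((u-[x0,y0])*f).astype(int);cv2.circle(a,tuple(u),3,[(255,0,0),(0,255,0),(255,255,0)][col],-1)
cv2.imwrite("pics/s4.png",a)
E
```

```text
({'f': np.float64(19.3), 'lat': np.float64(-3.6), 'h': np.float64(107.6), 'th': np.float64(40.0), 'yaw': np.float64(-132.4)}, array([0.4279, 0.3553, 0.267 ]), array([ 1.6,  0.6, -0.8]), array([-0.73,  0.04, -0.03,  2.29, -0.37,  0.12,  2.  ]), 5.3, 13.4)
```

View pics/s4.png

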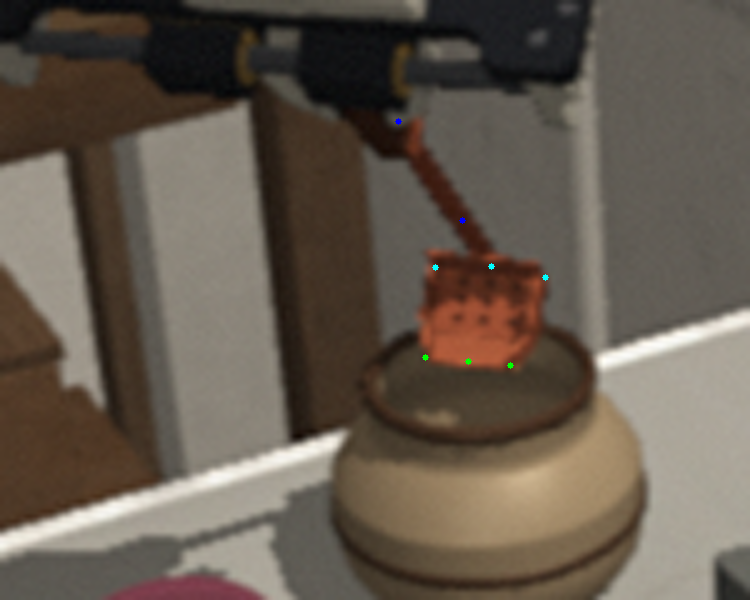

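The tilt stalled at 40° because joint 6 is on its limit (0.12) with the tool pointing radially outward. Tilting sideways, toe to the left (yaw 140°), avoids that, so I'll plan the swing about the toe.

```bash
cat >> h.py <<'E'
from scipy.spatial.transform import Slerp
def toepath(tgt,n,yaw,c=POT,nseg=None):
    """from the present pose to tgt poses (f,h,th[,yaw,lat]) list with n rows each, toe moving straight"""
    p,R,s=cur();out=[]
    for (f,h,th,yw,lat),k in zip(tgt,n):
        t0=p+R.apply([TX,0,TZ]);p1,R1=pose(f,h,th,yw,c,lat);t1=p1+R1.apply([TX,0,TZ])
        sl=Slerp([0,1],Ro.concatenate([R,R1]))
        for i in range(k):
            a=(i+1)/k;Rn=sl(a);pn=t0+(t1-t0)*a-Rn.apply([TX,0,TZ])
            row=np.r_[(R.inv()*Rn).as_rotvec()/np.radians(6),R.inv().apply(pn-p)*100].round(2)
            out.append(row)
            # follow rounded commands
            p=p+R.apply(row[3:]/100);R=R*Ro.from_rotvec(row[:3]*np.radians(6))
    for i,r in enumerate(out):
        print('{"wx":%g,"wy":%g,"wz":%g,"tx":%g,"ty":%g,"tz":%g,"hand":0},'%tuple(r+0.),"|" if abs(r[:3]).max()>1 or np.linalg.norm(r[3:])>4.1 or np.linalg.norm(r[:3])>1.19 else "")
    print("end TCP",p.round(3))
E
python3 - <<'E'
from h import *
toepath([(10,135,48,140,0)],[14],140)
E
```

```text
{"wx":0.73,"wy":-0.07,"wz":0.75,"tx":-0.11,"ty":1.16,"tz":-0.05,"hand":0}, 
{"wx":0.72,"wy":-0.08,"wz":0.75,"tx":-0.11,"ty":1.17,"tz":-0.05,"hand":0}, 
{"wx":0.73,"wy":-0.07,"wz":0.75,"tx":-0.1,"ty":1.18,"tz":-0.07,"hand":0}, 
{"wx":0.73,"wy":-0.07,"wz":0.75,"tx":-0.09,"ty":1.18,"tz":-0.07,"hand":0}, 
{"wx":0.72,"wy":-0.08,"wz":0.75,"tx":-0.08,"ty":1.2,"tz":-0.08,"hand":0}, 
{"wx":0.73,"wy":-0.07,"wz":0.75,"tx":-0.06,"ty":1.2,"tz":-0.09,"hand":0}, 
{"wx":0.73,"wy":-0.07,"wz":0.75,"tx":-0.06,"ty":1.2,"tz":-0.1,"hand":0}, 
{"wx":0.72,"wy":-0.08,"wz":0.75,"tx":-0.04,"ty":1.21,"tz":-0.11,"hand":0}, 
{"wx":0.73,"wy":-0.07,"wz":0.74,"tx":-0.04,"ty":1.21,"tz":-0.12,"hand":0}, 
{"wx":0.73,"wy":-0.07,"wz":0.75,"tx":-0.02,"ty":1.21,"tz":-0.13,"hand":0}, 
{"wx":0.73,"wy":-0.08,"wz":0.75,"tx":-0.02,"ty":1.2,"tz":-0.14,"hand":0}, 
{"wx":0.72,"wy":-0.07,"wz":0.75,"tx":0,"ty":1.2,"tz":-0.16,"hand":0}, 
{"wx":0.73,"wy":-0.07,"wz":0.75,"tx":0.01,"ty":1.19,"tz":-0.16,"hand":0}, 
{"wx":0.73,"wy":-0.07,"wz":0.75,"tx":0.01,"ty":1.19,"tz":-0.17,"hand":0}, 
end TCP [0.406 0.509 0.281]
```

Emit:
step_arm --plan '[{"wx": 0.73,"wy": 0.4,"wz": 0.75,"tx": -0.8,"ty": 1.16,"tz": -0.4,"hand": 0},{"wx": 0.73,"wy": 0.3,"wz": 0.75,"tx": -0.6,"ty": 1.16,"tz": -0.3,"hand": 0},{"wx": 0.73,"wy": 0,"wz": 0.75,"tx": -0.3,"ty": 1.16,"tz": -0.1,"hand": 0},{"wx": 0.73,"wy": -0.07,"wz": 0.75,"tx": -0.1,"ty": 1.16,"tz": 0,"hand": 0},{"wx": 0.73,"wy": -0.07,"wz": 0.75,"tx": -0.1,"ty": 1.2,"tz": 0,"hand": 0},{"wx": 0.73,"wy": -0.07,"wz": 0.75,"tx": -0.1,"ty": 1.2,"tz": 0,"hand": 0},{"wx": 0.73,"wy": -0.07,"wz": 0.75,"tx": -0.1,"ty": 1.2,"tz": 0,"hand": 0},{"wx": 0.73,"wy": -0.07,"wz": 0.75,"tx": -0.1,"ty": 1.2,"tz": 0,"hand": 0},{"wx": 0.73,"wy": -0.07,"wz": 0.75,"tx": 0,"ty": 1.2,"tz": 0,"hand": 0},{"wx": 0.73,"wy": -0.07,"wz": 0.75,"tx": 0,"ty": 1.2,"tz": 0,"hand": 0}]'

```text
clock: 6.18
position: [0.383, 0.3933, 0.2564]
ee_rot: [-0.573, 2.454, 0.148]
force: [0.1, -0.1, -2.4]
width: 0.151
```

```bash
python3 - <<'E'
from h import *
print(toe_now(140))
toepath([(10,120,48,140,0)],[10],140)
E
```

```text
({'f': np.float64(25.1), 'lat': np.float64(-39.0), 'h': np.float64(91.4), 'th': np.float64(35.9), 'yaw': np.float64(-153.1)}, array([0.383 , 0.3933, 0.2564]), array([ 0.1, -0.1, -2.4]), array([-1.28,  0.08,  0.14,  2.24,  0.91,  0.51,  0.14]), 6.18, 13.9)
{"wx":0.72,"wy":-0.16,"wz":0.83,"tx":-0.25,"ty":1.03,"tz":-0.01,"hand":0}, 
{"wx":0.71,"wy":-0.17,"wz":0.83,"tx":-0.24,"ty":1.07,"tz":-0.01,"hand":0}, 
{"wx":0.72,"wy":-0.16,"wz":0.83,"tx":-0.24,"ty":1.11,"tz":0,"hand":0}, 
{"wx":0.72,"wy":-0.16,"wz":0.84,"tx":-0.23,"ty":1.17,"tz":0,"hand":0}, 
{"wx":0.71,"wy":-0.16,"wz":0.83,"tx":-0.21,"ty":1.2,"tz":-0.01,"hand":0}, 
{"wx":0.72,"wy":-0.17,"wz":0.83,"tx":-0.19,"ty":1.24,"tz":-0.02,"hand":0}, 
{"wx":0.72,"wy":-0.16,"wz":0.83,"tx":-0.17,"ty":1.29,"tz":-0.02,"hand":0}, 
{"wx":0.71,"wy":-0.16,"wz":0.83,"tx":-0.14,"ty":1.31,"tz":-0.05,"hand":0}, 
{"wx":0.72,"wy":-0.16,"wz":0.83,"tx":-0.12,"ty":1.36,"tz":-0.06,"hand":0}, 
{"wx":0.71,"wy":-0.17,"wz":0.84,"tx":-0.09,"ty":1.37,"tz":-0.08,"hand":0}, 
end TCP [0.406 0.509 0.266]
```

```bash
python3 - <<'E'
from h import *
im,d=arm.get_image("scene");cv2.imwrite("pics/s5.png",cv2.resize(im[120:280,160:360,::-1],None,fx=4,fy=3.7,interpolation=cv2.INTER_CUBIC))
p,R,s=cur();print((R.inv().apply([0,0,1])*4).round(2))
E
```

```text
[-2.35 -0.09 -3.24]
```

View pics/s5.png

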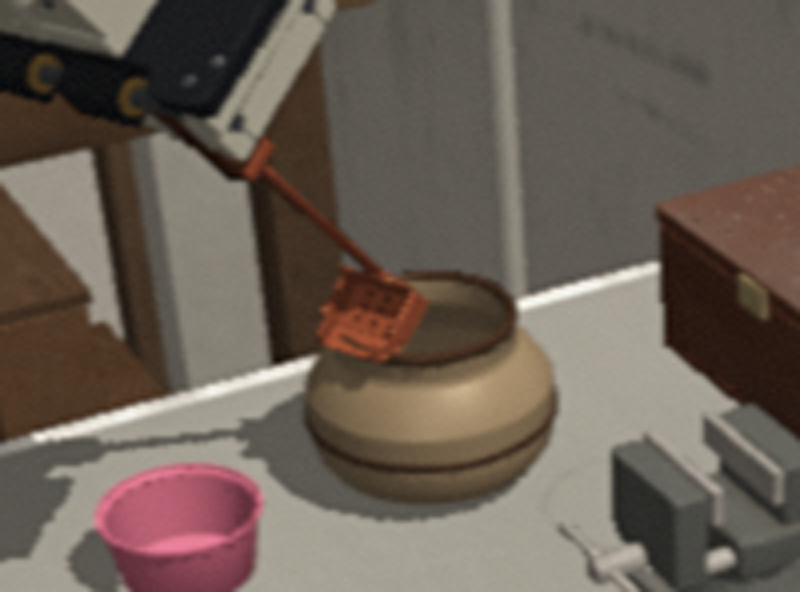

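Emit:
step_arm --plan '[{"wx": 0,"wy": 0,"wz": 0,"tx": -1.2,"ty": 0,"tz": -1.6,"hand": 0},{"wx": 0,"wy": 0,"wz": 0,"tx": -1.2,"ty": 0,"tz": -1.6,"hand": 0},{"wx": 0.5,"wy": -0.1,"wz": 0.6,"tx": -0.2,"ty": 0.75,"tz": 0,"hand": 0},{"wx": 0.5,"wy": -0.1,"wz": 0.6,"tx": -0.2,"ty": 0.75,"tz": 0,"hand": 0},{"wx": 0.5,"wy": -0.1,"wz": 0.6,"tx": -0.2,"ty": 0.8,"tz": 0,"hand": 0},{"wx": 0.5,"wy": -0.1,"wz": 0.6,"tx": -0.2,"ty": 0.8,"tz": 0,"hand": 0},{"wx": 0.5,"wy": -0.1,"wz": 0.6,"tx": -0.1,"ty": 0.9,"tz": 0,"hand": 0},{"wx": 0.5,"wy": -0.1,"wz": 0.6,"tx": -0.1,"ty": 0.9,"tz": 0,"hand": 0},{"wx": 0.5,"wy": -0.1,"wz": 0.6,"tx": -0.1,"ty": 0.9,"tz": 0,"hand": 0},{"wx": 0.5,"wy": -0.1,"wz": 0.6,"tx": -0.1,"ty": 0.9,"tz": 0,"hand": 0}]'

```text
clock: 7.07
position: [0.3803, 0.4635, 0.2991]
ee_rot: [0.225, 2.398, -0.139]
force: [0.3, -0.4, -0.8]
width: 0.152
```

```bash
python3 - <<'E'
from h import *
print(toe_now(140))
toepath([(10,125,48,140,0)],[10],140)
E
```

```text
({'f': np.float64(23.8), 'lat': np.float64(-13.9), 'h': np.float64(143.2), 'th': np.float64(42.2), 'yaw': np.float64(170.4)}, array([0.3803, 0.4635, 0.2991]), array([ 0.3, -0.4, -0.8]), array([-1.47,  0.34,  0.11,  1.84,  0.79,  1.14, -0.38]), 7.07, 14.0)
{"wx":0.31,"wy":-0.09,"wz":0.36,"tx":0.13,"ty":0.5,"tz":0.23,"hand":0}, 
{"wx":0.31,"wy":-0.08,"wz":0.36,"tx":0.14,"ty":0.51,"tz":0.23,"hand":0}, 
{"wx":0.31,"wy":-0.09,"wz":0.36,"tx":0.14,"ty":0.52,"tz":0.23,"hand":0}, 
{"wx":0.31,"wy":-0.08,"wz":0.36,"tx":0.15,"ty":0.53,"tz":0.23,"hand":0}, 
{"wx":0.32,"wy":-0.09,"wz":0.36,"tx":0.15,"ty":0.53,"tz":0.22,"hand":0}, 
{"wx":0.31,"wy":-0.08,"wz":0.36,"tx":0.16,"ty":0.54,"tz":0.22,"hand":0}, 
{"wx":0.31,"wy":-0.09,"wz":0.36,"tx":0.17,"ty":0.55,"tz":0.22,"hand":0}, 
{"wx":0.31,"wy":-0.08,"wz":0.36,"tx":0.17,"ty":0.56,"tz":0.21,"hand":0}, 
{"wx":0.31,"wy":-0.09,"wz":0.36,"tx":0.18,"ty":0.57,"tz":0.21,"hand":0}, 
{"wx":0.31,"wy":-0.08,"wz":0.36,"tx":0.18,"ty":0.57,"tz":0.2,"hand":0}, 
end TCP [0.406 0.51  0.271]
```

Tracking is good now, with the joints in mid-range.

Emit:
step_arm --plan '[{"wx": 0.31,"wy": -0.09,"wz": 0.36,"tx": 0.13,"ty": 0.5,"tz": 0.23,"hand": 0},{"wx": 0.31,"wy": -0.09,"wz": 0.36,"tx": 0.14,"ty": 0.51,"tz": 0.23,"hand": 0},{"wx": 0.31,"wy": -0.09,"wz": 0.36,"tx": 0.14,"ty": 0.52,"tz": 0.23,"hand": 0},{"wx": 0.31,"wy": -0.09,"wz": 0.36,"tx": 0.15,"ty": 0.53,"tz": 0.23,"hand": 0},{"wx": 0.31,"wy": -0.09,"wz": 0.36,"tx": 0.15,"ty": 0.53,"tz": 0.22,"hand": 0},{"wx": 0.31,"wy": -0.09,"wz": 0.36,"tx": 0.16,"ty": 0.54,"tz": 0.22,"hand": 0},{"wx": 0.31,"wy": -0.09,"wz": 0.36,"tx": 0.17,"ty": 0.55,"tz": 0.22,"hand": 0},{"wx": 0.31,"wy": -0.09,"wz": 0.36,"tx": 0.17,"ty": 0.56,"tz": 0.21,"hand": 0},{"wx": 0.31,"wy": -0.08,"wz": 0.36,"tx": 0.18,"ty": 0.57,"tz": 0.21,"hand": 0},{"wx": 0.31,"wy": -0.08,"wz": 0.36,"tx": 0.18,"ty": 0.57,"tz": 0.2,"hand": 0}]'

```text
clock: 7.9
position: [0.4067, 0.5092, 0.2704]
ee_rot: [0.794, 2.185, -0.353]
force: [-0.4, 0.1, -1.8]
width: 0.152
```

```bash
cat >> h.py <<'E'
def mark(fn,yaw=140,x0=170,y0=130,w=160,hh=120,f=5):
    im,d=arm.get_image("scene");p,R,s=cur()
    a=cv2.resize(im[y0:y0+hh,x0:x0+w,::-1],None,fx=f,fy=f,interpolation=cv2.INTER_CUBIC)
    for lp,col in (((-2,0,54.65),(255,0,0)),((37.5,0,176.65),(0,255,0)),((37.5,16,176.65),(0,255,0)),((37.5,-16,176.65),(0,255,0)),((-2,0,140),(255,0,0)),((0.5,21,183.65),(255,255,0)),((0.5,-21,183.65),(255,255,0))):
        u=proj("scene",p+R.apply(np.array(lp)/1000));u=((u-[x0,y0])*f).astype(int);cv2.circle(a,tuple(map(int,u)),3,col,-1)
    for k in range(36):
        t=k*np.pi/18
        u=proj("scene",np.r_[POT+.0405*np.array([np.cos(t),np.sin(t)]),.092]);cv2.circle(a,tuple(map(int,(u-[x0,y0])*f)),1,(255,0,255),-1)
    cv2.imwrite(fn,a);np.savez(fn.replace("pics/","").replace("png","npz"),im=im,d=d)
E
python3 - <<'E'
from h import *
print(toe_now(140)); mark("pics/s6.png")
E
```

```text
({'f': np.float64(8.9), 'lat': np.float64(0.6), 'h': np.float64(124.9), 'th': np.float64(48.3), 'yaw': np.float64(140.0)}, array([0.4067, 0.5092, 0.2704]), array([-0.4,  0.1, -1.8]), array([-1.48,  0.65,  0.22,  1.47,  0.63,  1.45, -0.62]), 7.9, 14.0)
```

View pics/s6.png

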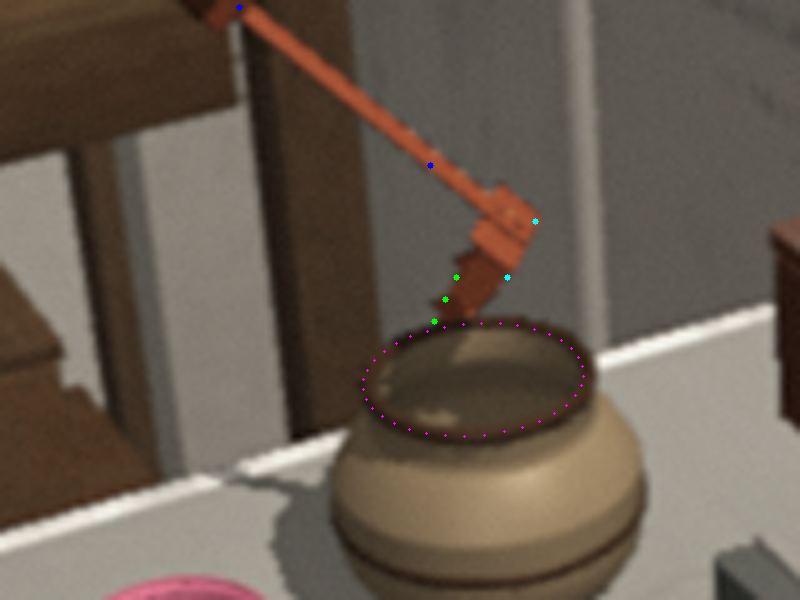

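The side view shows the toe at (440,310), just above the far-left rim, and the marks agree to about 2 mm. Planning the entry.

```bash
python3 - <<'E'
from h import *
toepath([(6,62,50,140,0),(-8,41,50,140,0),(-17,28,50,140,0)],[5,3,2],140)
E
```

```text
{"wx":0,"wy":-0.06,"wz":0,"tx":1,"ty":-0.02,"tz":0.84,"hand":0}, 
{"wx":0,"wy":-0.05,"wz":-0.01,"tx":1,"ty":-0.02,"tz":0.83,"hand":0}, 
{"wx":0,"wy":-0.06,"wz":0,"tx":1,"ty":-0.02,"tz":0.83,"hand":0}, 
{"wx":0.01,"wy":-0.05,"wz":-0.01,"tx":1.01,"ty":-0.02,"tz":0.82,"hand":0}, 
{"wx":0,"wy":-0.06,"wz":0,"tx":1.02,"ty":-0.01,"tz":0.82,"hand":0}, 
{"wx":0,"wy":0,"wz":0,"tx":0.24,"ty":0,"tz":0.81,"hand":0}, 
{"wx":0,"wy":0,"wz":0,"tx":0.23,"ty":0,"tz":0.81,"hand":0}, 
{"wx":0,"wy":0,"wz":0,"tx":0.24,"ty":0,"tz":0.8,"hand":0}, 
{"wx":0,"wy":0,"wz":0,"tx":0.21,"ty":0,"tz":0.76,"hand":0}, 
{"wx":0,"wy":0,"wz":0,"tx":0.2,"ty":0,"tz":0.77,"hand":0}, 
end TCP [0.423 0.495 0.17 ]
```

Emit:
step_arm --plan '[{"wx": 0,"wy": -0.06,"wz": 0,"tx": 1,"ty": -0.02,"tz": 0.84,"hand": 0},{"wx": 0,"wy": -0.05,"wz": 0,"tx": 1,"ty": -0.02,"tz": 0.83,"hand": 0},{"wx": 0,"wy": -0.06,"wz": 0,"tx": 1,"ty": -0.02,"tz": 0.83,"hand": 0},{"wx": 0,"wy": -0.05,"wz": 0,"tx": 1.01,"ty": -0.02,"tz": 0.82,"hand": 0},{"wx": 0,"wy": -0.06,"wz": 0,"tx": 1.02,"ty": -0.01,"tz": 0.82,"hand": 0},{"wx": 0,"wy": 0,"wz": 0,"tx": 0.24,"ty": 0,"tz": 0.81,"hand": 0},{"wx": 0,"wy": 0,"wz": 0,"tx": 0.23,"ty": 0,"tz": 0.81,"hand": 0},{"wx": 0,"wy": 0,"wz": 0,"tx": 0.24,"ty": 0,"tz": 0.8,"hand": 0},{"wx": 0,"wy": 0,"wz": 0,"tx": 0.21,"ty": 0,"tz": 0.76,"hand": 0},{"wx": 0,"wy": 0,"wz": 0,"tx": 0.2,"ty": 0,"tz": 0.77,"hand": 0}]'

```text
clock: 8.78
position: [0.4216, 0.4932, 0.1708]
ee_rot: [0.778, 2.164, -0.367]
force: [-0.4, 1.2, -0.9]
width: 0.151
```

```bash
python3 - <<'E'
from h import *
print(toe_now(140)); mark("pics/s7.png")
im,d=arm.get_image("top");cv2.imwrite("pics/t7.png",cv2.resize(im[200:300,160:290,::-1],None,fx=6,fy=6,interpolation=cv2.INTER_CUBIC))
toepath([(-18,20,50,140,0),(-18,14,48,140,0)],[2,8],140)
E
```

```text
({'f': np.float64(-16.6), 'lat': np.float64(-2.7), 'h': np.float64(28.1), 'th': np.float64(49.8), 'yaw': np.float64(140.6)}, array([0.4216, 0.4932, 0.1708]), array([-0.4,  1.2, -0.9]), array([-1.47,  0.75,  0.23,  1.57,  0.66,  1.3 , -0.73]), 8.78, 13.9)
{"wx":0,"wy":-0.02,"wz":0.04,"tx":0.28,"ty":0.15,"tz":0.28,"hand":0}, 
{"wx":0,"wy":-0.01,"wz":0.03,"tx":0.29,"ty":0.16,"tz":0.28,"hand":0}, 
{"wx":0,"wy":0.04,"wz":0,"tx":-0.02,"ty":0,"tz":0.06,"hand":0}, 
{"wx":0,"wy":0.04,"wz":0,"tx":-0.02,"ty":0,"tz":0.07,"hand":0}, 
{"wx":0,"wy":0.04,"wz":0,"tx":-0.02,"ty":0,"tz":0.06,"hand":0}, 
{"wx":0,"wy":0.04,"wz":0,"tx":-0.02,"ty":0,"tz":0.07,"hand":0}, 
{"wx":0,"wy":0.05,"wz":0,"tx":-0.02,"ty":0,"tz":0.06,"hand":0}, 
{"wx":0,"wy":0.04,"wz":0,"tx":-0.02,"ty":0,"tz":0.07,"hand":0}, 
{"wx":0,"wy":0.04,"wz":0,"tx":-0.02,"ty":0,"tz":0.06,"hand":0}, 
{"wx":0,"wy":0.04,"wz":0,"tx":-0.02,"ty":0,"tz":0.07,"hand":0}, 
end TCP [0.428 0.492 0.16 ]
```

View pics/s7.png

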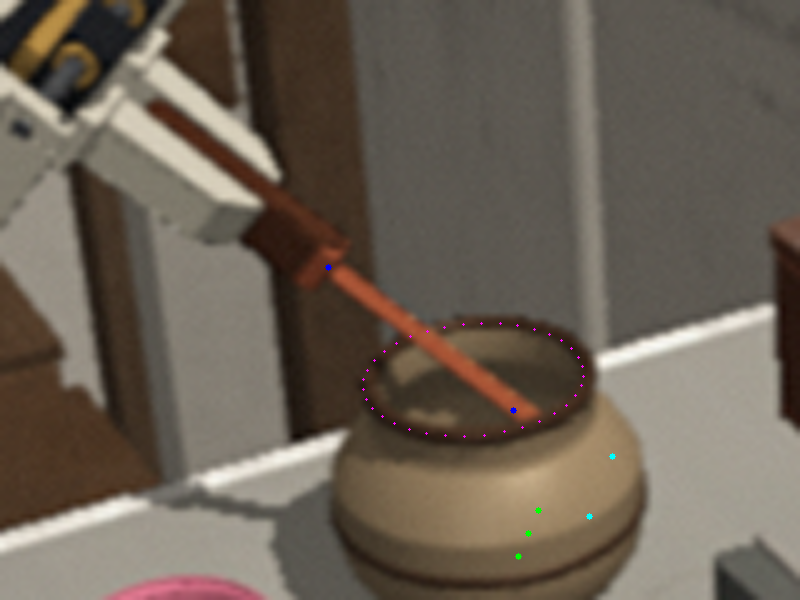

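View pics/t7.png

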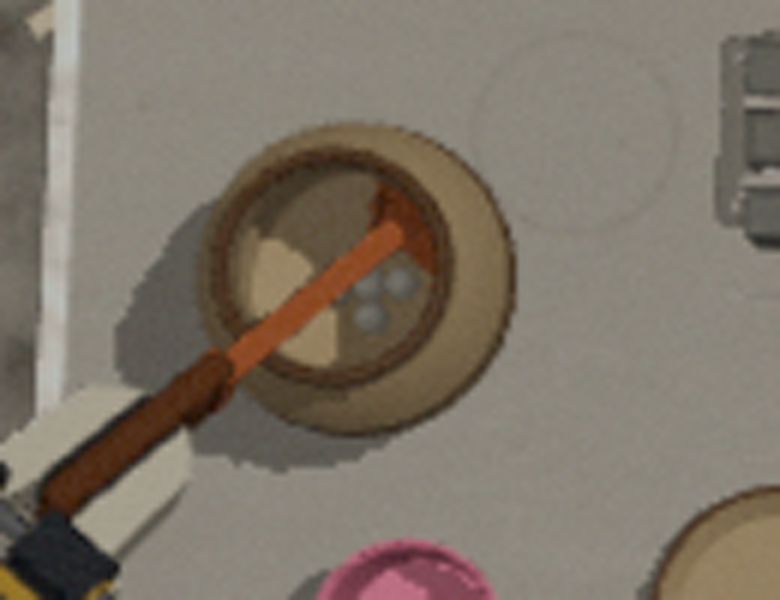

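The top view shows the bowl at (400,230) behind the ball cluster at (375,290), with the balls undisturbed. Descending slowly with the lateral correction.

Emit:
step_arm --plan '[{"wx": 0,"wy": -0.02,"wz": 0.04,"tx": 0.28,"ty": 0.15,"tz": 0.28,"hand": 0},{"wx": 0,"wy": -0.02,"wz": 0.04,"tx": 0.29,"ty": 0.16,"tz": 0.28,"hand": 0},{"wx": 0,"wy": 0.04,"wz": 0,"tx": -0.02,"ty": 0,"tz": 0.06,"hand": 0},{"wx": 0,"wy": 0.04,"wz": 0,"tx": -0.02,"ty": 0,"tz": 0.07,"hand": 0},{"wx": 0,"wy": 0.04,"wz": 0,"tx": -0.02,"ty": 0,"tz": 0.06,"hand": 0},{"wx": 0,"wy": 0.04,"wz": 0,"tx": -0.02,"ty": 0,"tz": 0.07,"hand": 0},{"wx": 0,"wy": 0.04,"wz": 0,"tx": -0.02,"ty": 0,"tz": 0.06,"hand": 0},{"wx": 0,"wy": 0.04,"wz": 0,"tx": -0.02,"ty": 0,"tz": 0.07,"hand": 0},{"wx": 0,"wy": 0.04,"wz": 0,"tx": -0.02,"ty": 0,"tz": 0.06,"hand": 0},{"wx": 0,"wy": 0.04,"wz": 0,"tx": -0.02,"ty": 0,"tz": 0.07,"hand": 0}]'

```text
clock: 9.72
position: [0.4274, 0.4925, 0.1612]
ee_rot: [0.796, 2.188, -0.353]
force: [0.2, 0.7, -0.9]
width: 0.15
```

```bash
python3 - <<'E'
from h import *
print(toe_now(140)); print(arm.observe()["ft_torque"].round(2))
im,d=arm.get_image("top");cv2.imwrite("pics/t8.png",cv2.resize(im[200:300,160:290,::-1],None,fx=6,fy=6,interpolation=cv2.INTER_CUBIC))
toepath([(-18,11,48,140,0)],[10],140)
E
```

```text
({'f': np.float64(-17.2), 'lat': np.float64(0.9), 'h': np.float64(15.2), 'th': np.float64(48.1), 'yaw': np.float64(139.9)}, array([0.4274, 0.4925, 0.1612]), array([ 0.2,  0.7, -0.9]), array([-1.45,  0.75,  0.22,  1.58,  0.65,  1.27, -0.73]), 9.72, 13.8)
[ 0.73  1.02 -0.06]
{"wx":0,"wy":0,"wz":0,"tx":0.03,"ty":-0.01,"tz":0.03,"hand":0}, 
{"wx":0,"wy":0,"wz":0,"tx":0.02,"ty":0,"tz":0.04,"hand":0}, 
{"wx":0.01,"wy":0,"wz":0,"tx":0.03,"ty":-0.01,"tz":0.03,"hand":0}, 
{"wx":0,"wy":0.01,"wz":0,"tx":0.02,"ty":0,"tz":0.03,"hand":0}, 
{"wx":0,"wy":0,"wz":-0.01,"tx":0.03,"ty":-0.01,"tz":0.04,"hand":0}, 
{"wx":0,"wy":0,"wz":0,"tx":0.03,"ty":0,"tz":0.03,"hand":0}, 
{"wx":0,"wy":0,"wz":0,"tx":0.02,"ty":-0.01,"tz":0.03,"hand":0}, 
{"wx":0,"wy":0,"wz":0,"tx":0.03,"ty":0,"tz":0.04,"hand":0}, 
{"wx":0.01,"wy":0,"wz":0,"tx":0.02,"ty":-0.01,"tz":0.03,"hand":0}, 
{"wx":0,"wy":0,"wz":0,"tx":0.03,"ty":0,"tz":0.03,"hand":0}, 
end TCP [0.428 0.492 0.157]
```

View pics/t8.png

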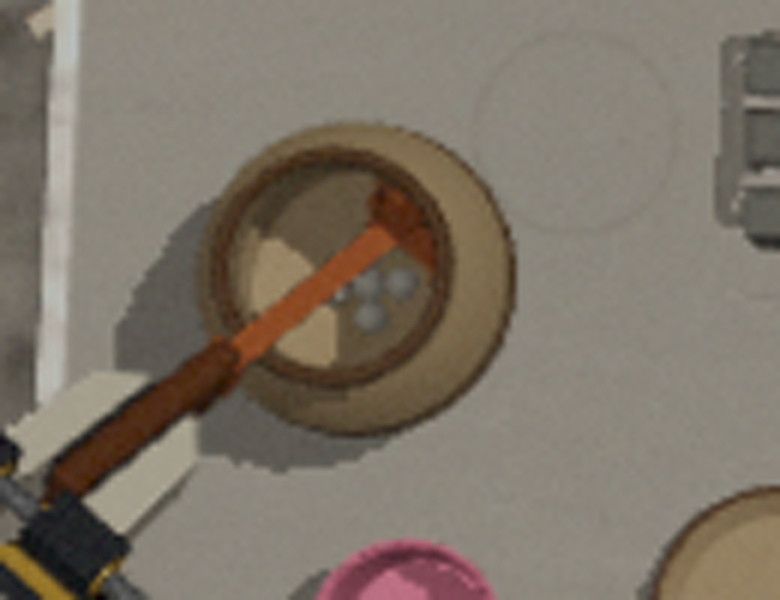

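```bash
python3 - <<'E'
from h import *
p,R,s=cur()
for y in(-16,0,16):
    X=p+R.apply([TX,y/1000,TZ]);print(y,((proj("top",X)-[160,200])*6).round())
for y in(-5.5,5.5):
  for z in (60,90,120):
    X=p+R.apply([-.002,y/1000,TZ+.007-z/1000]);print("strap",z,y,((proj("top",X)-[160,200])*6).round())
print("POT floor",((proj("top",np.r_[POT,.0145])-[160,200])*6).round(), "rim",((proj("top",np.r_[POT,.092])-[160,200])*6).round())
E
```

```text
-16 [427. 275.]
0 [396. 248.]
16 [365. 221.]
strap 60 -5.5 [354. 267.]
strap 90 -5.5 [302. 308.]
strap 120 -5.5 [248. 351.]
strap 60 5.5 [331. 247.]
strap 90 5.5 [279. 288.]
strap 120 5.5 [225. 330.]
POT floor [368. 283.] rim [330. 264.]
```

Emit:
step_arm --plan '[{"wx": 0,"wy": 0,"wz": 0,"tx": 0.03,"ty": 0,"tz": 0.03,"hand": 0},{"wx": 0,"wy": 0,"wz": 0,"tx": 0.03,"ty": 0,"tz": 0.03,"hand": 0},{"wx": 0,"wy": 0,"wz": 0,"tx": 0.03,"ty": 0,"tz": 0.03,"hand": 0},{"wx": 0,"wy": 0,"wz": 0,"tx": 0.03,"ty": 0,"tz": 0.03,"hand": 0},{"wx": 0,"wy": 0,"wz": 0,"tx": 0.03,"ty": 0,"tz": 0.03,"hand": 0},{"wx": 0,"wy": 0,"wz": 0,"tx": 0.03,"ty": 0,"tz": 0.03,"hand": 0},{"wx": 0,"wy": 0,"wz": 0,"tx": 0.03,"ty": 0,"tz": 0.03,"hand": 0},{"wx": 0,"wy": 0,"wz": 0,"tx": 0.03,"ty": 0,"tz": 0.03,"hand": 0},{"wx": 0,"wy": 0,"wz": 0,"tx": 0,"ty": 0,"tz": 0,"hand": 0},{"wx": 0,"wy": 0,"wz": 0,"tx": 0,"ty": 0,"tz": 0,"hand": 0}]'

```text
clock: 10.6
position: [0.4274, 0.4926, 0.1581]
ee_rot: [0.796, 2.187, -0.353]
force: [-2.3, 1.4, 4.4]
width: 0.147
```

```bash
python3 - <<'E'
from h import *
print(toe_now(140)); print(arm.observe()["ft_torque"].round(2))
E
```

```text
({'f': np.float64(-17.3), 'lat': np.float64(1.0), 'h': np.float64(12.2), 'th': np.float64(48.1), 'yaw': np.float64(139.9)}, array([0.4274, 0.4926, 0.1581]), array([-2.3,  1.4,  4.4]), array([-1.45,  0.76,  0.22,  1.58,  0.65,  1.26, -0.73]), 10.6, 13.5)
[-0.05  0.63 -0.29]
```

Contact at model height 12.2 mm (+5 N), which agrees with the cone floor. Starting the sweep.

```bash
python3 - <<'E'
from h import *
toepath([(-9,11.4,45.5,140,0),(0,10.9,43,140,0),(9,11.3,40,140,0)],[3,3,4],140)
E
```

```text
{"wx":0.01,"wy":0.15,"wz":0,"tx":-0.06,"ty":-0.02,"tz":-0.13,"hand":0}, 
{"wx":0,"wy":0.14,"wz":-0.01,"tx":-0.07,"ty":-0.02,"tz":-0.12,"hand":0}, 
{"wx":0.01,"wy":0.15,"wz":0,"tx":-0.05,"ty":-0.02,"tz":-0.12,"hand":0}, 
{"wx":0,"wy":0.14,"wz":0,"tx":-0.04,"ty":0,"tz":-0.15,"hand":0}, 
{"wx":0,"wy":0.14,"wz":0,"tx":-0.03,"ty":0,"tz":-0.14,"hand":0}, 
{"wx":0,"wy":0.13,"wz":0,"tx":-0.03,"ty":0,"tz":-0.14,"hand":0}, 
{"wx":0,"wy":0.13,"wz":0,"tx":-0.07,"ty":0,"tz":-0.11,"hand":0}, 
{"wx":0,"wy":0.12,"wz":0,"tx":-0.07,"ty":0,"tz":-0.11,"hand":0}, 
{"wx":0,"wy":0.13,"wz":0,"tx":-0.07,"ty":0,"tz":-0.1,"hand":0}, 
{"wx":0,"wy":0.12,"wz":0,"tx":-0.07,"ty":0,"tz":-0.11,"hand":0}, 
end TCP [0.424 0.495 0.171]
```

Emit:
step_arm --plan '[{"wx": 0,"wy": 0.15,"wz": 0,"tx": -0.06,"ty": -0.02,"tz": -0.13,"hand": 0},{"wx": 0,"wy": 0.14,"wz": 0,"tx": -0.07,"ty": -0.02,"tz": -0.12,"hand": 0},{"wx": 0,"wy": 0.15,"wz": 0,"tx": -0.05,"ty": -0.02,"tz": -0.12,"hand": 0},{"wx": 0,"wy": 0.14,"wz": 0,"tx": -0.04,"ty": 0,"tz": -0.15,"hand": 0},{"wx": 0,"wy": 0.14,"wz": 0,"tx": -0.03,"ty": 0,"tz": -0.14,"hand": 0},{"wx": 0,"wy": 0.13,"wz": 0,"tx": -0.03,"ty": 0,"tz": -0.14,"hand": 0},{"wx": 0,"wy": 0.13,"wz": 0,"tx": -0.07,"ty": 0,"tz": -0.11,"hand": 0},{"wx": 0,"wy": 0.12,"wz": 0,"tx": -0.07,"ty": 0,"tz": -0.11,"hand": 0},{"wx": 0,"wy": 0.13,"wz": 0,"tx": -0.07,"ty": 0,"tz": -0.1,"hand": 0},{"wx": 0,"wy": 0.12,"wz": 0,"tx": -0.07,"ty": 0,"tz": -0.11,"hand": 0}]'

```text
clock: 11.43
position: [0.4238, 0.4948, 0.1706]
ee_rot: [0.844, 2.32, -0.304]
force: [1.9, -0.9, 3.6]
width: 0.148
```

```bash
python3 - <<'E'
from h import *
print(toe_now(140)); print(arm.observe()["ft_torque"].round(2))
im,d=arm.get_image("top");cv2.imwrite("pics/t9.png",cv2.resize(im[200:300,160:290,::-1],None,fx=6,fy=6,interpolation=cv2.INTER_CUBIC))
toepath([(20,12.4,34,140,0),(29,13.7,31,140,0),(36,15,28,140,0)],[4,3,3],140)
E
```

```text
({'f': np.float64(8.7), 'lat': np.float64(0.3), 'h': np.float64(11.1), 'th': np.float64(40.0), 'yaw': np.float64(140.0)}, array([0.4238, 0.4948, 0.1706]), array([ 1.9, -0.9,  3.6]), array([-1.38,  0.68,  0.18,  1.58,  0.57,  1.22, -0.65]), 11.43, 13.6)
[-0.15 -0.51  0.17]
{"wx":0,"wy":0.24,"wz":0,"tx":-0.25,"ty":0,"tz":-0.1,"hand":0}, 
{"wx":0.01,"wy":0.25,"wz":-0.01,"tx":-0.25,"ty":0,"tz":-0.09,"hand":0}, 
{"wx":0.01,"wy":0.24,"wz":0,"tx":-0.24,"ty":0,"tz":-0.08,"hand":0}, 
{"wx":0,"wy":0.25,"wz":-0.01,"tx":-0.24,"ty":0,"tz":-0.08,"hand":0}, 
{"wx":0,"wy":0.17,"wz":0,"tx":-0.08,"ty":0,"tz":-0.14,"hand":0}, 
{"wx":0,"wy":0.16,"wz":0,"tx":-0.09,"ty":0,"tz":-0.13,"hand":0}, 
{"wx":0,"wy":0.17,"wz":0,"tx":-0.07,"ty":0,"tz":-0.13,"hand":0}, 
{"wx":0,"wy":0.17,"wz":0,"tx":-0.13,"ty":0,"tz":-0.09,"hand":0}, 
{"wx":0,"wy":0.16,"wz":0,"tx":-0.13,"ty":0,"tz":-0.08,"hand":0}, 
{"wx":0,"wy":0.17,"wz":0,"tx":-0.12,"ty":0,"tz":-0.09,"hand":0}, 
end TCP [0.43  0.49  0.189]
```

View pics/t9.png

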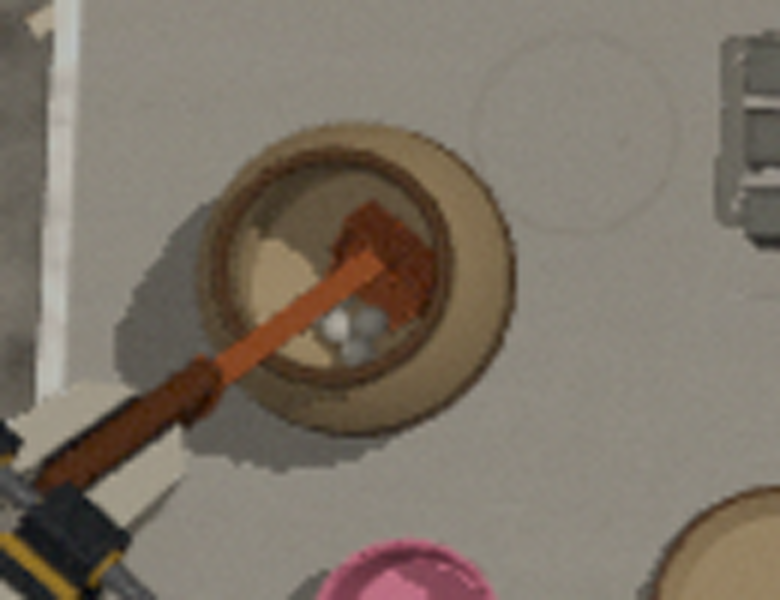

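Balls at (332,325), (370,320) and (358,350) are being pushed ahead of the toe; the others are under the handle. Continuing toward the wall.

Emit:
step_arm --plan '[{"wx": 0,"wy": 0.24,"wz": 0,"tx": -0.25,"ty": -0.02,"tz": -0.1,"hand": 0},{"wx": 0,"wy": 0.25,"wz": 0,"tx": -0.25,"ty": -0.02,"tz": -0.09,"hand": 0},{"wx": 0,"wy": 0.24,"wz": 0,"tx": -0.24,"ty": 0,"tz": -0.08,"hand": 0},{"wx": 0,"wy": 0.25,"wz": 0,"tx": -0.24,"ty": 0,"tz": -0.08,"hand": 0},{"wx": 0,"wy": 0.17,"wz": 0,"tx": -0.08,"ty": 0,"tz": -0.14,"hand": 0},{"wx": 0,"wy": 0.16,"wz": 0,"tx": -0.09,"ty": 0,"tz": -0.13,"hand": 0},{"wx": 0,"wy": 0.17,"wz": 0,"tx": -0.07,"ty": 0,"tz": -0.13,"hand": 0},{"wx": 0,"wy": 0.17,"wz": 0,"tx": -0.13,"ty": 0,"tz": -0.09,"hand": 0},{"wx": 0,"wy": 0.16,"wz": 0,"tx": -0.13,"ty": 0,"tz": -0.08,"hand": 0},{"wx": 0,"wy": 0.17,"wz": 0,"tx": -0.12,"ty": 0,"tz": -0.09,"hand": 0}]'

```text
clock: 12.32
position: [0.4292, 0.4897, 0.1881]
ee_rot: [0.913, 2.511, -0.226]
force: [3.8, -2.7, 1.0]
width: 0.15
```

```bash
python3 - <<'E'
from h import *
print(toe_now(140)); print(arm.observe()["ft_torque"].round(2))
im,d=arm.get_image("top");cv2.imwrite("pics/t10.png",cv2.resize(im[200:300,160:290,::-1],None,fx=6,fy=6,interpolation=cv2.INTER_CUBIC))
toepath([(42,16.4,25,140,0),(43,19,15,140,0)],[4,6],140)
E
```

```text
({'f': np.float64(35.9), 'lat': np.float64(-0.2), 'h': np.float64(14.6), 'th': np.float64(28.1), 'yaw': np.float64(140.0)}, array([0.4292, 0.4897, 0.1881]), array([ 3.8, -2.7,  1. ]), array([-1.25,  0.59,  0.11,  1.58,  0.45,  1.15, -0.5 ]), 12.32, 13.8)
[-0.73 -1.07  0.16]
{"wx":0.01,"wy":0.12,"wz":0,"tx":-0.1,"ty":0.01,"tz":-0.06,"hand":0}, 
{"wx":0,"wy":0.13,"wz":-0.01,"tx":-0.1,"ty":0.01,"tz":-0.05,"hand":0}, 
{"wx":0.01,"wy":0.12,"wz":0,"tx":-0.09,"ty":0.01,"tz":-0.05,"hand":0}, 
{"wx":0,"wy":0.13,"wz":-0.01,"tx":-0.1,"ty":0.01,"tz":-0.05,"hand":0}, 
{"wx":0,"wy":0.28,"wz":0,"tx":-0.52,"ty":0,"tz":0.07,"hand":0}, 
{"wx":0,"wy":0.28,"wz":0,"tx":-0.51,"ty":0,"tz":0.07,"hand":0}, 
{"wx":0,"wy":0.27,"wz":0,"tx":-0.51,"ty":0,"tz":0.07,"hand":0}, 
{"wx":0,"wy":0.28,"wz":0,"tx":-0.51,"ty":0,"tz":0.07,"hand":0}, 
{"wx":0,"wy":0.28,"wz":0,"tx":-0.51,"ty":0,"tz":0.07,"hand":0}, 
{"wx":0,"wy":0.28,"wz":0,"tx":-0.51,"ty":0,"tz":0.07,"hand":0}, 
end TCP [0.455 0.469 0.199]
```

View pics/t10.png

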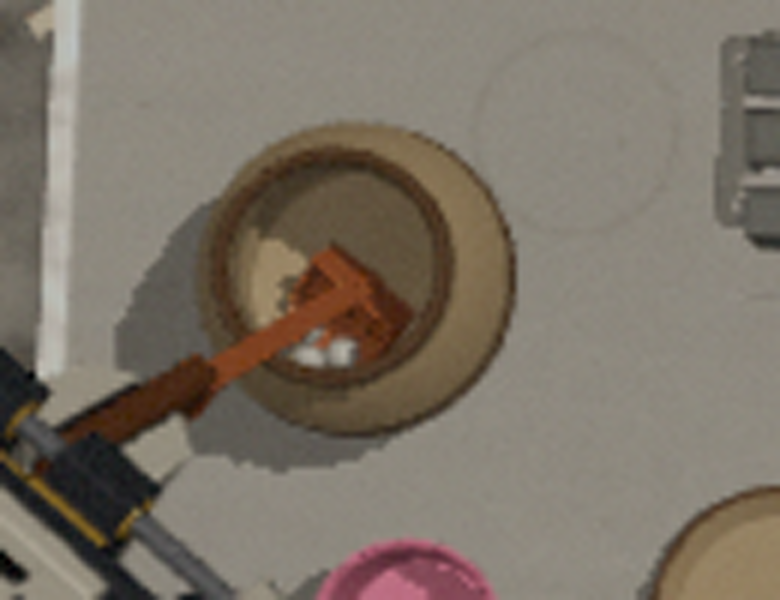

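Emit:
step_arm --plan '[{"wx": 0,"wy": 0.12,"wz": 0,"tx": -0.1,"ty": 0.01,"tz": -0.06,"hand": 0},{"wx": 0,"wy": 0.06,"wz": 0,"tx": -0.05,"ty": 0.01,"tz": -0.03,"hand": 0},{"wx": 0,"wy": 0.06,"wz": 0,"tx": -0.05,"ty": 0.01,"tz": -0.03,"hand": 0},{"wx": 0,"wy": 0.06,"wz": 0,"tx": -0.05,"ty": 0,"tz": -0.03,"hand": 0},{"wx": 0,"wy": 0.06,"wz": 0,"tx": -0.05,"ty": 0,"tz": -0.03,"hand": 0},{"wx": 0,"wy": 0,"wz": 0,"tx": 0,"ty": 0,"tz": 0,"hand": 0},{"wx": 0,"wy": 0,"wz": 0,"tx": 0,"ty": 0,"tz": 0,"hand": 0},{"wx": 0,"wy": 0,"wz": 0,"tx": 0,"ty": 0,"tz": 0,"hand": 0},{"wx": 0,"wy": 0,"wz": 0,"tx": 0,"ty": 0,"tz": 0,"hand": 0},{"wx": 0,"wy": 0,"wz": 0,"tx": 0,"ty": 0,"tz": 0,"hand": 0}]'

```text
clock: 13.2
position: [0.4311, 0.4877, 0.1905]
ee_rot: [0.926, 2.543, -0.214]
force: [4.5, -4.2, -0.5]
width: 0.15
```

```bash
python3 - <<'E'
from h import *
print(toe_now(140)); print(arm.observe()["ft_torque"].round(2))
im,d=arm.get_image("top");cv2.imwrite("pics/t11.png",cv2.resize(im[200:300,160:290,::-1],None,fx=6,fy=6,interpolation=cv2.INTER_CUBIC))
E
```

```text
({'f': np.float64(39.3), 'lat': np.float64(-0.8), 'h': np.float64(15.3), 'th': np.float64(26.1), 'yaw': np.float64(140.0)}, array([0.4311, 0.4877, 0.1905]), array([ 4.5, -4.2, -0.5]), array([-1.22,  0.58,  0.1 ,  1.58,  0.42,  1.15, -0.47]), 13.2, 13.8)
[-1.15 -1.23 -0.04]
```

View pics/t11.png

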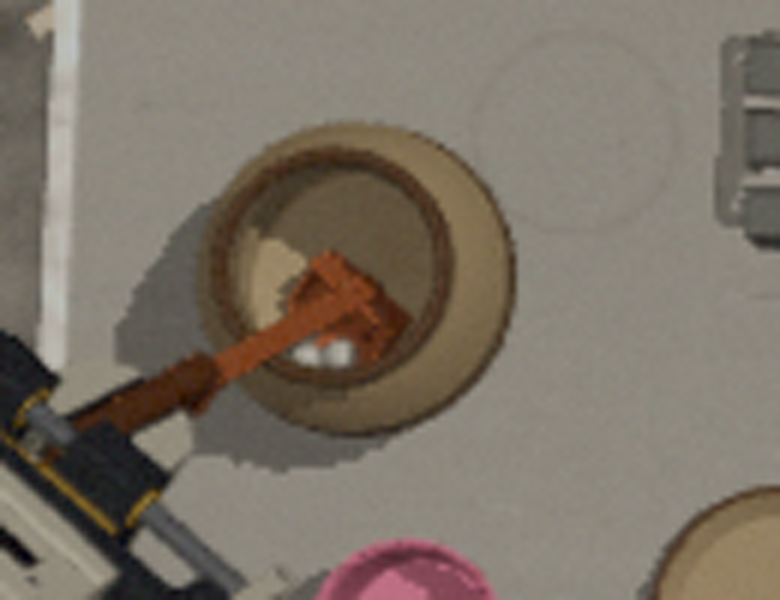

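```bash
cat >> h.py <<'E'
LP=dict(g=[(37.5,y,176.65) for y in(-16,0,16)],c=[(24.5,y,183.65) for y in(-21,21)]+[(.5,y,183.65) for y in(-21,21)],b=[(-2,0,183.65-z) for z in(60,90,125)],w=[(.5,y,163.65) for y in(-21,21)])
COL=dict(g=(0,255,0),c=(255,255,0),b=(255,0,0),w=(255,255,255))
def markt(fn,cx,cy,w=60,hh=50,f=12):
    im,d=arm.get_image("top");p,R,s=cur();x0,y0=cx-w//2,cy-hh//2
    a=cv2.resize(im[y0:y0+hh,x0:x0+w,::-1],None,fx=f,fy=f,interpolation=cv2.INTER_CUBIC)
    a=np.clip(a.astype(float)*1.5,0,255).astype(np.uint8);b=a.copy()
    for k,v in LP.items():
        for lp in v:
            u=proj("top",p+R.apply(np.array(lp)/1000));cv2.circle(b,tuple(map(int,(u-[x0,y0]+.5)*f)),3,COL[k],-1)
    cv2.imwrite(fn,b);np.savez(fn.replace("pics/","").replace("png","npz"),im=im,d=d)
E
python3 - <<'E'
from h import *
markt("pics/t12.png",216,248)
E
```

```text
(no output)
```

View pics/t12.png

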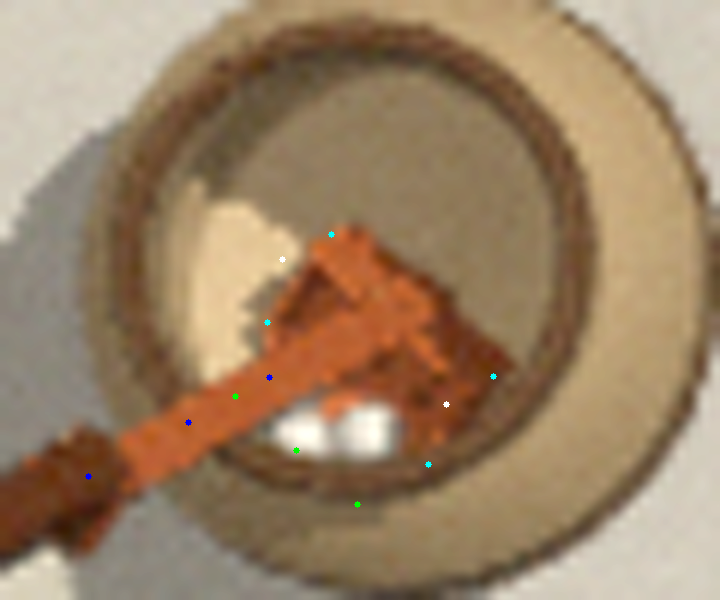

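```bash
python3 - <<'E'
from h import *
a=np.radians(140);F=np.array([np.cos(a),np.sin(a)]);L=np.array([np.sin(a),-np.cos(a)])
for u,v in((303,432),(365,430)):
    px=(u/12-.5+186,v/12-.5+223)
    for z in(.0215,.025,.03):
        X=plane("top",*px,z);d=(X[:2]-POT)*1000;print((u,v),z,"f",(d@F).round(1),"lat",(d@L).round(1),"r",np.linalg.norm(d).round(1))
for u,v in((512,362),(440,440)):
    px=(u/12-.5+186,v/12-.5+223);X=plane("top",*px,.03);d=(X[:2]-POT)*1000;print("corner",(d@F).round(1),(d@L).round(1))
p,R,s=cur()
for lp in((.5,-21,183.65),(24.5,-21,183.65),(.5,-21,163.65),(24.5,-21,169.65)):
    X=p+R.apply(np.array(lp)/1000);d=(X[:2]-POT)*1000;print(lp,(d@F).round(1),(d@L).round(1),(X[2]*1000).round(1))
E
```

```text
(303, 432) 0.0215 f 35.3 lat -0.6 r 35.3
(303, 432) 0.025 f 35.0 lat -1.3 r 35.0
(303, 432) 0.03 f 34.6 lat -2.2 r 34.7
(365, 430) 0.0215 f 27.2 lat -9.3 r 28.7
(365, 430) 0.025 f 26.9 lat -10.0 r 28.7
(365, 430) 0.03 f 26.5 lat -10.9 r 28.7
corner -1.7 -23.4
corner 18.5 -23.0
(0.5, -21, 183.65) 3.0 -21.8 25.4
(24.5, -21, 183.65) 24.6 -21.8 14.8
(0.5, -21, 163.65) 11.8 -21.8 43.3
(24.5, -21, 169.65) 30.7 -21.8 27.4
```

Two balls at (303,432) and (365,430) lie over the toe (about f 27 and 35 mm, short of the wall). The force is 6 N, so I'll level while creeping to the wall.

```bash
python3 - <<'E'
from h import *
toepath([(42,16.8,22,140,0),(43.5,19,12,140,0),(44,22,1,140,0)],[3,3,4],140)
E
```

```text
{"wx":0,"wy":0.23,"wz":0,"tx":-0.36,"ty":0.03,"tz":0.01,"hand":0}, 
{"wx":0,"wy":0.22,"wz":0,"tx":-0.35,"ty":0.03,"tz":0.01,"hand":0}, 
{"wx":0,"wy":0.23,"wz":0,"tx":-0.36,"ty":0.03,"tz":0.02,"hand":0}, 
{"wx":0,"wy":0.55,"wz":0,"tx":-1,"ty":0,"tz":0.16,"hand":0}, 
{"wx":0,"wy":0.56,"wz":0,"tx":-1,"ty":0,"tz":0.16,"hand":0}, 
{"wx":0,"wy":0.55,"wz":0,"tx":-0.99,"ty":0,"tz":0.17,"hand":0}, 
{"wx":0,"wy":0.46,"wz":0,"tx":-0.85,"ty":0,"tz":0.12,"hand":0}, 
{"wx":0,"wy":0.46,"wz":0,"tx":-0.84,"ty":0,"tz":0.13,"hand":0}, 
{"wx":0,"wy":0.46,"wz":0,"tx":-0.84,"ty":0,"tz":0.12,"hand":0}, 
{"wx":0,"wy":0.46,"wz":0,"tx":-0.83,"ty":0,"tz":0.13,"hand":0}, 
end TCP [0.488 0.441 0.199]
```

Emit:
step_arm --plan '[{"wx": 0,"wy": 0.23,"wz": 0,"tx": -0.36,"ty": 0.03,"tz": 0.01,"hand": 0},{"wx": 0,"wy": 0.22,"wz": 0,"tx": -0.35,"ty": 0.03,"tz": 0.01,"hand": 0},{"wx": 0,"wy": 0.23,"wz": 0,"tx": -0.36,"ty": 0.03,"tz": 0.02,"hand": 0},{"wx": 0,"wy": 0.55,"wz": 0,"tx": -1,"ty": 0,"tz": 0.16,"hand": 0},{"wx": 0,"wy": 0.56,"wz": 0,"tx": -1,"ty": 0,"tz": 0.16,"hand": 0},{"wx": 0,"wy": 0.55,"wz": 0,"tx": -0.99,"ty": 0,"tz": 0.17,"hand": 0},{"wx": 0,"wy": 0.46,"wz": 0,"tx": -0.85,"ty": 0,"tz": 0.12,"hand": 0},{"wx": 0,"wy": 0.46,"wz": 0,"tx": -0.84,"ty": 0,"tz": 0.13,"hand": 0},{"wx": 0,"wy": 0.46,"wz": 0,"tx": -0.84,"ty": 0,"tz": 0.12,"hand": 0},{"wx": 0,"wy": 0.46,"wz": 0,"tx": -0.83,"ty": 0,"tz": 0.13,"hand": 0}]'

```text
clock: 14.13
position: [0.4876, 0.4432, 0.2002]
ee_rot: [1.068, 2.942, 0.001]
force: [-0.7, 0.5, -2.1]
width: 0.149
```

```bash
python3 - <<'E'
from h import *
print(toe_now(140)); print(arm.observe()["ft_torque"].round(2))
markt("pics/t13.png",216,248)
E
```

```text
({'f': np.float64(47.0), 'lat': np.float64(2.2), 'h': np.float64(23.2), 'th': np.float64(0.6), 'yaw': np.float64(140.1)}, array([0.4876, 0.4432, 0.2002]), array([-0.7,  0.5, -2.1]), array([-0.79,  0.53, -0.06,  1.54,  0.05,  1.07,  0.02]), 14.13, 13.7)
[-0.12 -0.03 -0.05]
```

View pics/t13.png

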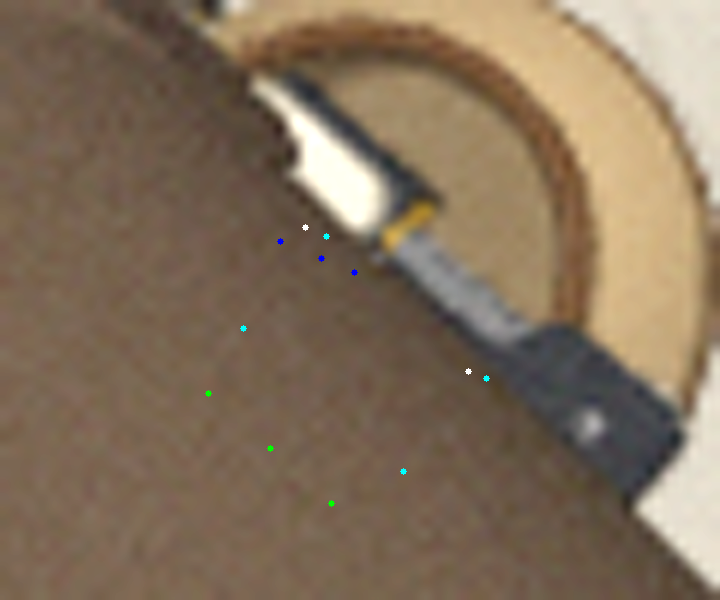

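```bash
python3 - <<'E'
from h import *
toepath([(43,27,-7,140,0),(20,38,-7,140,0),(19,56,-7,140,0)],[3,5,2],140)
E
```

```text
{"wx":0.01,"wy":0.42,"wz":-0.01,"tx":-0.73,"ty":-0.03,"tz":0.05,"hand":0}, 
{"wx":0.02,"wy":0.43,"wz":-0.02,"tx":-0.73,"ty":-0.02,"tz":0.05,"hand":0}, 
{"wx":0.01,"wy":0.42,"wz":-0.01,"tx":-0.72,"ty":-0.03,"tz":0.05,"hand":0}, 
{"wx":0,"wy":0,"wz":0,"tx":-0.43,"ty":0,"tz":-0.27,"hand":0}, 
{"wx":0,"wy":0,"wz":0,"tx":-0.43,"ty":0,"tz":-0.28,"hand":0}, 
{"wx":0,"wy":0,"wz":0,"tx":-0.43,"ty":0,"tz":-0.27,"hand":0}, 
{"wx":0,"wy":0,"wz":0,"tx":-0.43,"ty":0,"tz":-0.28,"hand":0}, 
{"wx":0,"wy":0,"wz":0,"tx":-0.43,"ty":0,"tz":-0.27,"hand":0}, 
{"wx":0,"wy":0,"wz":0,"tx":0.06,"ty":0,"tz":-0.9,"hand":0}, 
{"wx":0,"wy":0,"wz":0,"tx":0.06,"ty":0,"tz":-0.9,"hand":0}, 
end TCP [0.526 0.409 0.227]
```

Emit:
step_arm --plan '[{"wx": 0,"wy": 0.42,"wz": 0,"tx": -0.73,"ty": -0.03,"tz": 0.05,"hand": 0},{"wx": 0.02,"wy": 0.43,"wz": -0.02,"tx": -0.73,"ty": -0.02,"tz": 0.05,"hand": 0},{"wx": 0,"wy": 0.42,"wz": 0,"tx": -0.72,"ty": -0.03,"tz": 0.05,"hand": 0},{"wx": 0,"wy": 0,"wz": 0,"tx": -0.43,"ty": 0,"tz": -0.27,"hand": 0},{"wx": 0,"wy": 0,"wz": 0,"tx": -0.43,"ty": 0,"tz": -0.28,"hand": 0},{"wx": 0,"wy": 0,"wz": 0,"tx": -0.43,"ty": 0,"tz": -0.27,"hand": 0},{"wx": 0,"wy": 0,"wz": 0,"tx": -0.43,"ty": 0,"tz": -0.28,"hand": 0},{"wx": 0,"wy": 0,"wz": 0,"tx": -0.43,"ty": 0,"tz": -0.27,"hand": 0},{"wx": 0,"wy": 0,"wz": 0,"tx": 0.06,"ty": 0,"tz": -0.9,"hand": 0},{"wx": 0,"wy": 0,"wz": 0,"tx": 0.06,"ty": 0,"tz": -0.9,"hand": 0}]'

```text
clock: 15.02
position: [0.5217, 0.4126, 0.2271]
ee_rot: [-1.031, -2.849, -0.059]
force: [-0.0, 0.0, -1.9]
width: 0.15
```

```bash
python3 - <<'E'
from h import *
print(toe_now(140))
toepath([(19,150,-7,140,0)],[10],140)
E
```

```text
({'f': np.float64(23.5), 'lat': np.float64(-0.4), 'h': np.float64(56.0), 'th': np.float64(-6.7), 'yaw': np.float64(140.2)}, array([0.5217, 0.4126, 0.2271]), array([-0. ,  0. , -1.9]), array([-0.63,  0.54, -0.1 ,  1.46, -0.07,  1.17,  0.19]), 15.02, 13.8)
{"wx":0,"wy":0,"wz":0,"tx":0.06,"ty":0,"tz":-0.94,"hand":0}, 
{"wx":0,"wy":0.01,"wz":0.01,"tx":0.05,"ty":0,"tz":-0.93,"hand":0}, 
{"wx":0,"wy":0,"wz":0,"tx":0.06,"ty":0,"tz":-0.94,"hand":0}, 
{"wx":0,"wy":0.01,"wz":0,"tx":0.06,"ty":0,"tz":-0.94,"hand":0}, 
{"wx":-0.01,"wy":0,"wz":0.01,"tx":0.06,"ty":0,"tz":-0.93,"hand":0}, 
{"wx":0,"wy":0.01,"wz":0,"tx":0.06,"ty":0,"tz":-0.94,"hand":0}, 
{"wx":0,"wy":0,"wz":0,"tx":0.06,"ty":0,"tz":-0.94,"hand":0}, 
{"wx":0,"wy":0.01,"wz":0.01,"tx":0.06,"ty":0,"tz":-0.93,"hand":0}, 
{"wx":0,"wy":0,"wz":0,"tx":0.06,"ty":0,"tz":-0.94,"hand":0}, 
{"wx":0,"wy":0.01,"wz":0,"tx":0.06,"ty":0,"tz":-0.94,"hand":0}, 
end TCP [0.526 0.409 0.321]
```

Emit:
step_arm --plan '[{"wx": 0,"wy": 0,"wz": 0,"tx": 0,"ty": 0,"tz": -0.7,"hand": 0},{"wx": 0,"wy": 0,"wz": 0,"tx": 0.06,"ty": 0,"tz": -0.9,"hand": 0},{"wx": 0,"wy": 0,"wz": 0,"tx": 0.06,"ty": 0,"tz": -0.9,"hand": 0},{"wx": 0,"wy": 0,"wz": 0,"tx": 0.06,"ty": 0,"tz": -0.9,"hand": 0},{"wx": 0,"wy": 0,"wz": 0,"tx": 0.06,"ty": 0,"tz": -1,"hand": 0},{"wx": 0,"wy": 0,"wz": 0,"tx": 0.06,"ty": 0,"tz": -1,"hand": 0},{"wx": 0,"wy": 0,"wz": 0,"tx": 0.06,"ty": 0,"tz": -1,"hand": 0},{"wx": 0,"wy": 0,"wz": 0,"tx": 0.06,"ty": 0,"tz": -1,"hand": 0},{"wx": 0,"wy": 0,"wz": 0,"tx": 0.06,"ty": 0,"tz": -1,"hand": 0},{"wx": 0,"wy": 0,"wz": 0,"tx": 0.06,"ty": 0,"tz": -0.8,"hand": 0}]'

```text
clock: 15.85
position: [0.5265, 0.409, 0.3198]
ee_rot: [-1.032, -2.85, -0.061]
force: [0.4, -0.1, -1.9]
width: 0.147
```

```bash
python3 - <<'E'
from h import *
print(toe_now(140)); mark("pics/s14.png",x0=180,y0=110)
E
```

```text
({'f': np.float64(17.5), 'lat': np.float64(0.1), 'h': np.float64(148.8), 'th': np.float64(-6.7), 'yaw': np.float64(140.2)}, array([0.5265, 0.409 , 0.3198]), array([ 0.4, -0.1, -1.9]), array([-0.62,  0.49, -0.09,  1.32, -0.07,  1.36,  0.19]), 15.85, 13.5)
```

View pics/s14.png

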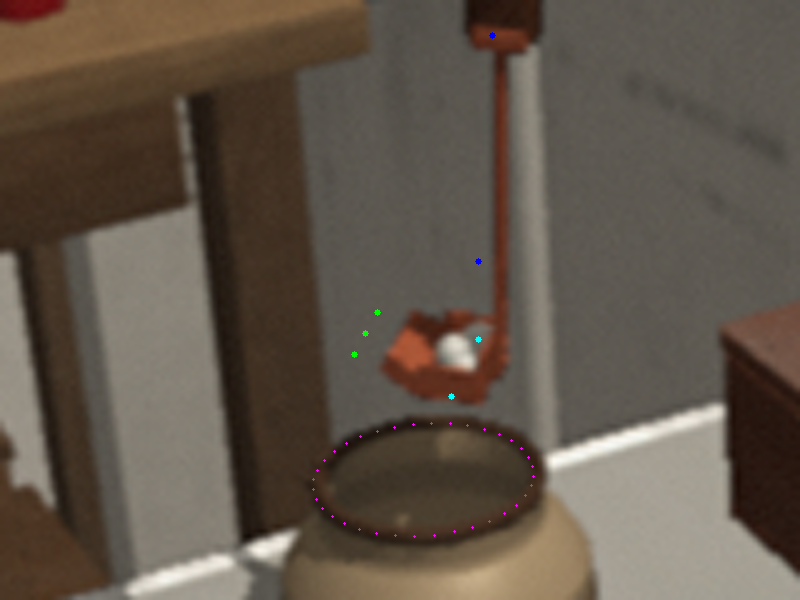

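```bash
python3 - <<'E'
from h import *
im=np.load("s14.npz")["im"];a=im[165:195,250:290,::-1];cv2.imwrite("pics/s14z.png",cv2.resize(np.clip(a*1.3,0,255).astype(np.uint8),None,fx=18,fy=18,interpolation=cv2.INTER_CUBIC))
E
```

```text
(no output)
```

View pics/s14z.png

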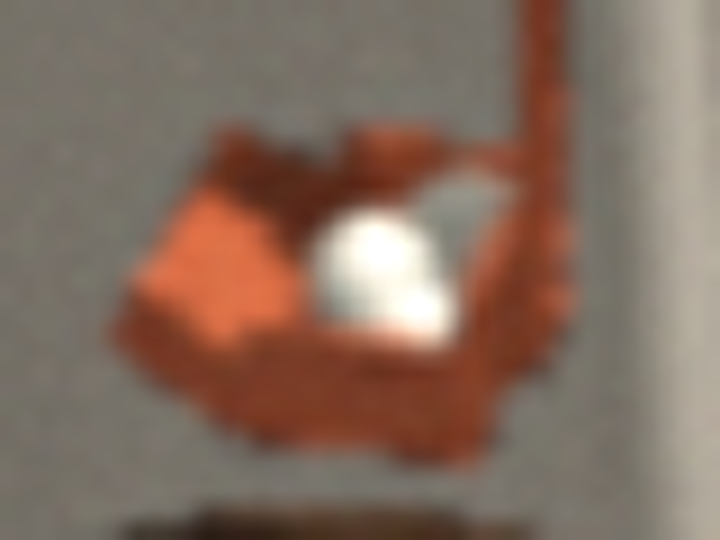

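Three balls show in the bowl, at (370,260), (420,310) and (460,210). The ladle has turned about 4° in the grip, so I'll allow for that and tip it slightly more toe-up for the carry to the tub.

```bash
sed -i 's/TX,TZ=.0375,.17665/TX,TZ=.026,.179;TUB=np.array([.428,.1645])/' h.py; sed -i 's/^def toepath(tgt,n,yaw,c=POT,nseg=None):/def toepath(tgt,n,yaw,c=POT,nseg=None):/' h.py
python3 - <<'E'
from h import *
print(toe_now(105,TUB))
toepath([(15,120,-10,105,0)],[18],105,TUB)
print(pose(0,38,50,105,TUB)[0])
E
```

```text
({'f': np.float64(249.4), 'lat': np.float64(132.4), 'h': np.float64(146.6), 'th': np.float64(-6.7), 'yaw': np.float64(140.2)}, array([0.5269, 0.4094, 0.3214]), array([0.6, 1. , 0.3]), array([-0.62,  0.48, -0.09,  1.32, -0.07,  1.36,  0.19]), 15.9, 13.7)
{"wx":-0.05,"wy":0.03,"wz":0.32,"tx":-0.7,"ty":-1.53,"tz":0.08,"hand":0}, 
{"wx":-0.04,"wy":0.03,"wz":0.32,"tx":-0.75,"ty":-1.5,"tz":0.07,"hand":0}, 
{"wx":-0.05,"wy":0.03,"wz":0.33,"tx":-0.8,"ty":-1.48,"tz":0.06,"hand":0}, 
{"wx":-0.04,"wy":0.03,"wz":0.32,"tx":-0.84,"ty":-1.45,"tz":0.05,"hand":0}, 
{"wx":-0.05,"wy":0.03,"wz":0.32,"tx":-0.88,"ty":-1.43,"tz":0.04,"hand":0}, 
{"wx":-0.05,"wy":0.03,"wz":0.32,"tx":-0.92,"ty":-1.4,"tz":0.03,"hand":0}, 
{"wx":-0.04,"wy":0.02,"wz":0.33,"tx":-0.97,"ty":-1.37,"tz":0.03,"hand":0}, 
{"wx":-0.05,"wy":0.03,"wz":0.32,"tx":-1,"ty":-1.34,"tz":0.02,"hand":0}, 
{"wx":-0.04,"wy":0.03,"wz":0.32,"tx":-1.04,"ty":-1.3,"tz":0.01,"hand":0}, 
{"wx":-0.05,"wy":0.03,"wz":0.32,"tx":-1.08,"ty":-1.27,"tz":0,"hand":0}, 
{"wx":-0.05,"wy":0.03,"wz":0.33,"tx":-1.12,"ty":-1.23,"tz":-0.01,"hand":0}, 
{"wx":-0.04,"wy":0.03,"wz":0.32,"tx":-1.15,"ty":-1.2,"tz":-0.02,"hand":0}, 
{"wx":-0.05,"wy":0.03,"wz":0.32,"tx":-1.19,"ty":-1.16,"tz":-0.02,"hand":0}, 
{"wx":-0.04,"wy":0.03,"wz":0.32,"tx":-1.22,"ty":-1.12,"tz":-0.03,"hand":0}, 
{"wx":-0.05,"wy":0.03,"wz":0.33,"tx":-1.25,"ty":-1.08,"tz":-0.05,"hand":0}, 
{"wx":-0.05,"wy":0.03,"wz":0.32,"tx":-1.28,"ty":-1.04,"tz":-0.04,"hand":0}, 
{"wx":-0.04,"wy":0.03,"wz":0.32,"tx":-1.3,"ty":-1,"tz":-0.06,"hand":0}, 
{"wx":-0.05,"wy":0.03,"wz":0.32,"tx":-1.34,"ty":-0.96,"tz":-0.07,"hand":0}, 
end TCP [0.439 0.124 0.292]
[0.39683573 0.28080662 0.17297614]
```

```bash
python3 - <<'E'
from h import *
T=np.load("top0.npz");W=cloud("top",T["d"]);l=W[40:240,365:500].reshape(-1,3);l=l[(l[:,2]>.18)&(l[:,2]<.45)]
for a in(.5,.52,.54,.56,.6):
    q=l[(l[:,0]>a-.02)&(l[:,0]<a+.02)]
    if len(q):print(a,q[:,1].min().round(3),q[:,1].max().round(3),q[:,2].min().round(3))
toepath([(72,120,-10,105,0)],[14],105,TUB)
E
```

```text
0.5 0.023 0.05 0.253
0.52 0.014 0.071 0.229
0.54 0.003 0.093 0.21
0.56 -0.008 0.111 0.19
0.6 -0.031 0.112 0.235
{"wx":-0.06,"wy":0.04,"wz":0.41,"tx":-0.57,"ty":-1.73,"tz":0.14,"hand":0}, 
{"wx":-0.06,"wy":0.04,"wz":0.42,"tx":-0.64,"ty":-1.7,"tz":0.13,"hand":0}, 
{"wx":-0.06,"wy":0.03,"wz":0.41,"tx":-0.71,"ty":-1.68,"tz":0.11,"hand":0}, 
{"wx":-0.06,"wy":0.04,"wz":0.42,"tx":-0.76,"ty":-1.65,"tz":0.11,"hand":0}, 
{"wx":-0.06,"wy":0.04,"wz":0.41,"tx":-0.83,"ty":-1.62,"tz":0.09,"hand":0}, 
{"wx":-0.05,"wy":0.03,"wz":0.42,"tx":-0.89,"ty":-1.59,"tz":0.08,"hand":0}, 
{"wx":-0.06,"wy":0.04,"wz":0.41,"tx":-0.95,"ty":-1.55,"tz":0.07,"hand":0}, 
{"wx":-0.06,"wy":0.04,"wz":0.42,"tx":-1,"ty":-1.51,"tz":0.06,"hand":0}, 
{"wx":-0.06,"wy":0.04,"wz":0.41,"tx":-1.06,"ty":-1.47,"tz":0.04,"hand":0}, 
{"wx":-0.06,"wy":0.04,"wz":0.42,"tx":-1.12,"ty":-1.42,"tz":0.04,"hand":0}, 
{"wx":-0.06,"wy":0.03,"wz":0.41,"tx":-1.16,"ty":-1.38,"tz":0.02,"hand":0}, 
{"wx":-0.06,"wy":0.04,"wz":0.41,"tx":-1.21,"ty":-1.33,"tz":0.01,"hand":0}, 
{"wx":-0.06,"wy":0.04,"wz":0.42,"tx":-1.26,"ty":-1.28,"tz":0,"hand":0}, 
{"wx":-0.06,"wy":0.04,"wz":0.41,"tx":-1.31,"ty":-1.22,"tz":-0.01,"hand":0}, 
end TCP [0.424 0.179 0.292]
```

Emit:
step_arm --plan '[{"wx": 0,"wy": 0.3,"wz": 0,"tx": -0.5,"ty": 0,"tz": 0,"hand": 0},{"wx": 0,"wy": 0.2,"wz": 0,"tx": -0.5,"ty": -0.5,"tz": 0,"hand": 0},{"wx": -0.06,"wy": 0,"wz": 0.4,"tx": -0.55,"ty": -1.1,"tz": 0.1,"hand": 0},{"wx": -0.06,"wy": 0,"wz": 0.4,"tx": -0.6,"ty": -1.6,"tz": 0.1,"hand": 0},{"wx": -0.06,"wy": 0,"wz": 0.4,"tx": -0.7,"ty": -1.7,"tz": 0.1,"hand": 0},{"wx": -0.06,"wy": 0,"wz": 0.4,"tx": -0.8,"ty": -1.65,"tz": 0.1,"hand": 0},{"wx": -0.06,"wy": 0,"wz": 0.4,"tx": -0.85,"ty": -1.6,"tz": 0.1,"hand": 0},{"wx": -0.06,"wy": 0,"wz": 0.4,"tx": -0.9,"ty": -1.6,"tz": 0.1,"hand": 0},{"wx": -0.06,"wy": 0,"wz": 0.4,"tx": -0.95,"ty": -1.55,"tz": 0.05,"hand": 0},{"wx": -0.06,"wy": 0,"wz": 0.4,"tx": -1,"ty": -1.5,"tz": 0.05,"hand": 0}]'

```text
clock: 16.73
position: [0.4782, 0.2694, 0.2994]
ee_rot: [-1.482, -2.596, -0.114]
force: [0.1, 0.4, -2.2]
width: 0.152
```

```bash
python3 - <<'E'
from h import *
print(toe_now(105,TUB))
toepath([(72,115,-8,105,0),(50,105,-2,105,0)],[7,3],105,TUB)
E
```

```text
({'f': np.float64(141.6), 'lat': np.float64(59.3), 'h': np.float64(127.3), 'th': np.float64(-9.7), 'yaw': np.float64(120.5)}, array([0.4782, 0.2694, 0.2994]), array([ 0.1,  0.4, -2.2]), array([-0.48,  0.29, -0.03,  1.67, -0.17,  1.2 ,  0.09]), 16.73, 14.0)
{"wx":-0.07,"wy":-0.04,"wz":0.37,"tx":-0.68,"ty":-1.31,"tz":0.05,"hand":0}, 
{"wx":-0.07,"wy":-0.04,"wz":0.36,"tx":-0.71,"ty":-1.27,"tz":0.05,"hand":0}, 
{"wx":-0.06,"wy":-0.03,"wz":0.37,"tx":-0.76,"ty":-1.25,"tz":0.04,"hand":0}, 
{"wx":-0.07,"wy":-0.04,"wz":0.36,"tx":-0.79,"ty":-1.22,"tz":0.04,"hand":0}, 
{"wx":-0.07,"wy":-0.04,"wz":0.37,"tx":-0.84,"ty":-1.18,"tz":0.03,"hand":0}, 
{"wx":-0.07,"wy":-0.04,"wz":0.36,"tx":-0.86,"ty":-1.14,"tz":0.03,"hand":0}, 
{"wx":-0.06,"wy":-0.03,"wz":0.37,"tx":-0.91,"ty":-1.11,"tz":0.03,"hand":0}, 
{"wx":0,"wy":-0.33,"wz":0,"tx":-0.14,"ty":0,"tz":0.15,"hand":0}, 
{"wx":0,"wy":-0.34,"wz":0,"tx":-0.14,"ty":0,"tz":0.18,"hand":0}, 
{"wx":0,"wy":-0.33,"wz":0,"tx":-0.13,"ty":0,"tz":0.2,"hand":0}, 
end TCP [0.423 0.182 0.283]
```

Emit:
step_arm --plan '[{"wx": -0.07,"wy": -0.04,"wz": 0.37,"tx": -0.68,"ty": -1.31,"tz": 0.05,"hand": 0},{"wx": -0.07,"wy": -0.04,"wz": 0.36,"tx": -0.71,"ty": -1.27,"tz": 0.05,"hand": 0},{"wx": -0.06,"wy": -0.04,"wz": 0.37,"tx": -0.76,"ty": -1.25,"tz": 0.04,"hand": 0},{"wx": -0.07,"wy": -0.04,"wz": 0.36,"tx": -0.79,"ty": -1.22,"tz": 0.04,"hand": 0},{"wx": -0.07,"wy": -0.04,"wz": 0.37,"tx": -0.84,"ty": -1.18,"tz": 0.03,"hand": 0},{"wx": -0.07,"wy": -0.04,"wz": 0.36,"tx": -0.86,"ty": -1.14,"tz": 0.03,"hand": 0},{"wx": -0.06,"wy": -0.03,"wz": 0.37,"tx": -0.91,"ty": -1.11,"tz": 0.03,"hand": 0},{"wx": 0,"wy": -0.33,"wz": 0,"tx": -0.14,"ty": 0,"tz": 0.15,"hand": 0},{"wx": 0,"wy": -0.34,"wz": 0,"tx": -0.14,"ty": 0,"tz": 0.18,"hand": 0},{"wx": 0,"wy": -0.33,"wz": 0,"tx": -0.13,"ty": 0,"tz": 0.2,"hand": 0}]'

```text
clock: 17.57
position: [0.4241, 0.182, 0.2834]
ee_rot: [-1.896, -2.473, -0.032]
force: [0.3, 0.3, -1.8]
width: 0.151
```

```bash
python3 - <<'E'
from h import *
print(toe_now(105,TUB))
LP2=[(TX,y/1000,TZ) for y in(-.0,)]
im,d=arm.get_image("scene");p,R,s=cur();x0,y0,f=200,200,4
a=cv2.resize(im[y0:y0+150,x0:x0+200,::-1],None,fx=f,fy=f,interpolation=cv2.INTER_CUBIC)
for y in(-.016,0,.016):
    u=proj("scene",p+R.apply([TX,y,TZ]));cv2.circle(a,tuple(map(int,(u-[x0,y0])*f)),3,(0,255,0),-1)
cv2.imwrite("pics/s16.png",a)
toepath([(20,95,8,105,0),(-2,75,16,105,0)],[5,5],105,TUB)
E
```

```text
({'f': np.float64(49.8), 'lat': np.float64(0.8), 'h': np.float64(105.3), 'th': np.float64(-1.9), 'yaw': np.float64(105.0)}, array([0.4241, 0.182 , 0.2834]), array([ 0.3,  0.3, -1.8]), array([-0.5 ,  0.13,  0.01,  1.9 , -0.04,  1.09, -0.22]), 17.57, 13.9)
{"wx":0,"wy":-0.33,"wz":0.01,"tx":0,"ty":-0.01,"tz":0.1,"hand":0}, 
{"wx":0,"wy":-0.32,"wz":0,"tx":0,"ty":-0.01,"tz":0.12,"hand":0}, 
{"wx":0,"wy":-0.33,"wz":0.01,"tx":0.01,"ty":-0.01,"tz":0.14,"hand":0}, 
{"wx":0,"wy":-0.32,"wz":0,"tx":0.02,"ty":-0.02,"tz":0.16,"hand":0}, 
{"wx":0,"wy":-0.33,"wz":0.01,"tx":0.02,"ty":-0.01,"tz":0.18,"hand":0}, 
{"wx":0,"wy":-0.27,"wz":0,"tx":0.12,"ty":0,"tz":0.39,"hand":0}, 
{"wx":0,"wy":-0.26,"wz":0,"tx":0.14,"ty":0,"tz":0.4,"hand":0}, 
{"wx":0,"wy":-0.27,"wz":0,"tx":0.14,"ty":0,"tz":0.42,"hand":0}, 
{"wx":0,"wy":-0.26,"wz":0,"tx":0.16,"ty":0,"tz":0.42,"hand":0}, 
{"wx":0,"wy":-0.27,"wz":0,"tx":0.18,"ty":0,"tz":0.43,"hand":0}, 
end TCP [0.422 0.186 0.254]
```

View pics/s16.png

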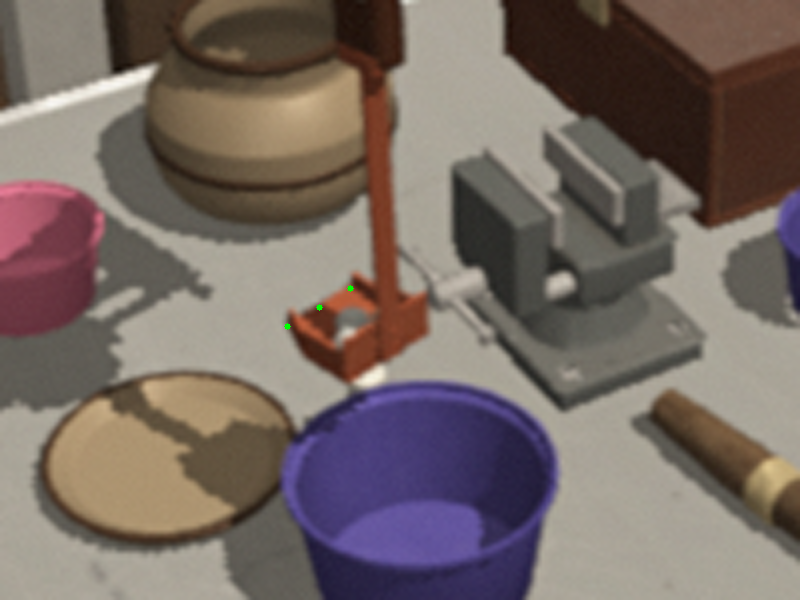

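The toe marks now match and the balls are still in the bowl at (350,320). Moving over the tub.

Emit:
step_arm --plan '[{"wx": 0,"wy": -0.33,"wz": 0,"tx": 0,"ty": -0.01,"tz": 0.1,"hand": 0},{"wx": 0,"wy": -0.32,"wz": 0,"tx": 0,"ty": -0.01,"tz": 0.12,"hand": 0},{"wx": 0,"wy": -0.33,"wz": 0,"tx": 0.01,"ty": -0.01,"tz": 0.14,"hand": 0},{"wx": 0,"wy": -0.32,"wz": 0,"tx": 0.02,"ty": -0.02,"tz": 0.16,"hand": 0},{"wx": 0,"wy": -0.33,"wz": 0,"tx": 0.02,"ty": -0.01,"tz": 0.18,"hand": 0},{"wx": 0,"wy": -0.27,"wz": 0,"tx": 0.12,"ty": 0,"tz": 0.39,"hand": 0},{"wx": 0,"wy": -0.26,"wz": 0,"tx": 0.14,"ty": 0,"tz": 0.4,"hand": 0},{"wx": 0,"wy": -0.27,"wz": 0,"tx": 0.14,"ty": 0,"tz": 0.42,"hand": 0},{"wx": 0,"wy": -0.26,"wz": 0,"tx": 0.16,"ty": 0,"tz": 0.42,"hand": 0},{"wx": 0,"wy": -0.27,"wz": 0,"tx": 0.18,"ty": 0,"tz": 0.43,"hand": 0}]'

```text
clock: 18.45
position: [0.4226, 0.1859, 0.2544]
ee_rot: [1.771, 2.312, -0.246]
force: [-0.5, -0.4, -1.8]
width: 0.15
```

```bash
python3 - <<'E'
from h import *
print(toe_now(105,TUB))
toepath([(-8,60,26,105,0),(-8,48,50,105,0)],[4,8],105,TUB)
E
```

```text
({'f': np.float64(-1.6), 'lat': np.float64(0.3), 'h': np.float64(75.1), 'th': np.float64(15.8), 'yaw': np.float64(105.1)}, array([0.4226, 0.1859, 0.2544]), array([-0.5, -0.4, -1.8]), array([-0.7 ,  0.22, -0.03,  1.91,  0.28,  1.15, -0.59]), 18.45, 13.8)
{"wx":0,"wy":-0.42,"wz":0,"tx":0.75,"ty":-0.01,"tz":0.31,"hand":0}, 
{"wx":0,"wy":-0.43,"wz":0.01,"tx":0.76,"ty":0,"tz":0.31,"hand":0}, 
{"wx":0,"wy":-0.42,"wz":0,"tx":0.79,"ty":-0.01,"tz":0.31,"hand":0}, 
{"wx":0,"wy":-0.43,"wz":0.01,"tx":0.8,"ty":-0.01,"tz":0.31,"hand":0}, 
{"wx":0,"wy":-0.5,"wz":0,"tx":1.01,"ty":0,"tz":0.02,"hand":0}, 
{"wx":0,"wy":-0.5,"wz":0,"tx":1.01,"ty":0,"tz":0.02,"hand":0}, 
{"wx":0,"wy":-0.5,"wz":0,"tx":1.02,"ty":0,"tz":0.02,"hand":0}, 
{"wx":0,"wy":-0.5,"wz":0,"tx":1.03,"ty":0,"tz":0.01,"hand":0}, 
{"wx":0,"wy":-0.5,"wz":0,"tx":1.03,"ty":0,"tz":0.01,"hand":0}, 
{"wx":0,"wy":-0.5,"wz":0,"tx":1.04,"ty":0,"tz":0,"hand":0}, 
{"wx":0,"wy":-0.5,"wz":0,"tx":1.04,"ty":0,"tz":0,"hand":0}, 
{"wx":0,"wy":-0.5,"wz":-0.01,"tx":1.05,"ty":0,"tz":-0.01,"hand":0}, 
end TCP [0.399 0.273 0.183]
```

Emit:
step_arm --plan '[{"wx": 0,"wy": -0.42,"wz": 0,"tx": 0.75,"ty": -0.01,"tz": 0.31,"hand": 0},{"wx": 0,"wy": -0.43,"wz": 0,"tx": 0.76,"ty": 0,"tz": 0.31,"hand": 0},{"wx": 0,"wy": -0.42,"wz": 0,"tx": 0.79,"ty": -0.01,"tz": 0.31,"hand": 0},{"wx": 0,"wy": -0.43,"wz": 0,"tx": 0.8,"ty": -0.01,"tz": 0.31,"hand": 0},{"wx": 0,"wy": -0.5,"wz": 0,"tx": 1.01,"ty": 0,"tz": 0.02,"hand": 0},{"wx": 0,"wy": -0.5,"wz": 0,"tx": 1.01,"ty": 0,"tz": 0.02,"hand": 0},{"wx": 0,"wy": -0.5,"wz": 0,"tx": 1.02,"ty": 0,"tz": 0.02,"hand": 0},{"wx": 0,"wy": -0.5,"wz": 0,"tx": 1.03,"ty": 0,"tz": 0.01,"hand": 0},{"wx": 0,"wy": -0.5,"wz": 0,"tx": 1.03,"ty": 0,"tz": 0.01,"hand": 0},{"wx": 0,"wy": -0.5,"wz": 0,"tx": 1.04,"ty": 0,"tz": 0,"hand": 0}]'

```text
clock: 19.28
position: [0.4026, 0.2596, 0.1978]
ee_rot: [1.498, 1.956, -0.606]
force: [0.7, -0.1, -1.6]
width: 0.155
```

```bash
cat >> h.py <<'E'
def crop(n,fn,x0,y0,w,h,f):
    im,d=arm.get_image(n);cv2.imwrite(fn,cv2.resize(im[y0:y0+h,x0:x0+w,::-1],None,fx=f,fy=f,interpolation=cv2.INTER_CUBIC));return im,d
E
python3 - <<'E'
from h import *
print(toe_now(105,TUB))
crop("scene","pics/s17.png",220,220,150,150,4);crop("top","pics/t17.png",280,230,100,80,7)
toepath([(-8,44,56,105,0)],[6],105,TUB)
E
```

```text
({'f': np.float64(-7.3), 'lat': np.float64(0.2), 'h': np.float64(51.0), 'th': np.float64(44.0), 'yaw': np.float64(105.1)}, array([0.4026, 0.2596, 0.1978]), array([ 0.7, -0.1, -1.6]), array([-1.04,  0.55, -0.03,  1.8 ,  0.52,  1.43, -1.05]), 19.28, 14.2)
{"wx":0,"wy":-0.33,"wz":0.01,"tx":0.65,"ty":0.02,"tz":0.01,"hand":0}, 
{"wx":0.01,"wy":-0.33,"wz":0.01,"tx":0.66,"ty":0.02,"tz":0.01,"hand":0}, 
{"wx":0,"wy":-0.34,"wz":0.01,"tx":0.66,"ty":0.01,"tz":0,"hand":0}, 
{"wx":0,"wy":-0.33,"wz":0.01,"tx":0.66,"ty":0.02,"tz":0.01,"hand":0}, 
{"wx":0.01,"wy":-0.33,"wz":0.02,"tx":0.66,"ty":0.02,"tz":0,"hand":0}, 
{"wx":0,"wy":-0.33,"wz":0.01,"tx":0.67,"ty":0.02,"tz":0,"hand":0}, 
end TCP [0.395 0.286 0.166]
```

View pics/s17.png

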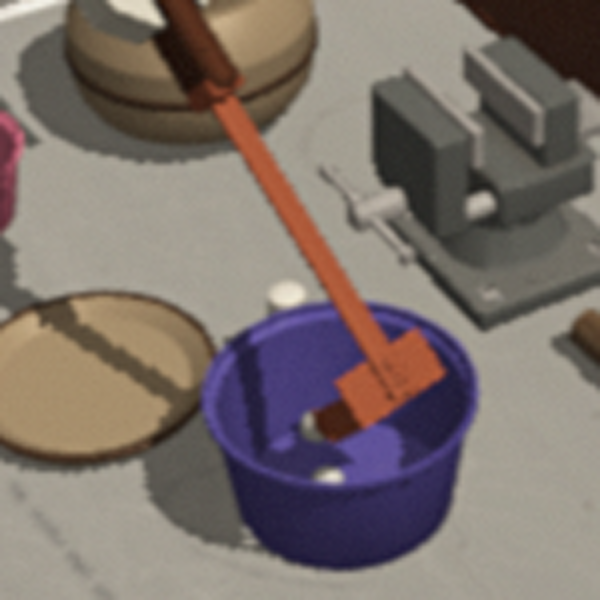

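View pics/t17.png

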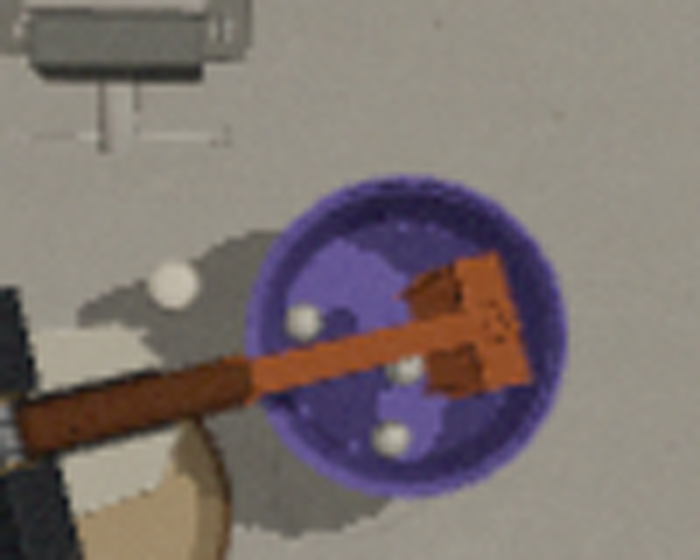

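All three balls are out, at (303,322), (407,365) and (392,437) in the tub. I'll tip a little more to make sure the bowl is empty, then raise.

Emit:
step_arm --plan '[{"wx": 0,"wy": -0.33,"wz": 0,"tx": 0.65,"ty": 0.02,"tz": 0,"hand": 0},{"wx": 0,"wy": -0.33,"wz": 0,"tx": 0.65,"ty": 0.02,"tz": 0,"hand": 0},{"wx": 0,"wy": -0.33,"wz": 0,"tx": 0.65,"ty": 0.02,"tz": 0,"hand": 0},{"wx": 0,"wy": -0.33,"wz": 0,"tx": 0.65,"ty": 0.02,"tz": 0,"hand": 0},{"wx": 0,"wy": 0,"wz": 0,"tx": 0,"ty": 0,"tz": 0,"hand": 0},{"wx": 0,"wy": 0,"wz": 0,"tx": 0,"ty": 0,"tz": 0,"hand": 0},{"wx": 0,"wy": 0,"wz": 0,"tx": -0.8,"ty": 0,"tz": -0.6,"hand": 0},{"wx": 0,"wy": 0,"wz": 0,"tx": -1.2,"ty": 0,"tz": -0.9,"hand": 0},{"wx": 0,"wy": 0,"wz": 0,"tx": -1.6,"ty": 0,"tz": -1.2,"hand": 0},{"wx": 0,"wy": 0,"wz": 0,"tx": -1.6,"ty": 0,"tz": -1.2,"hand": 0}]'

```text
clock: 20.22
position: [0.3995, 0.2745, 0.2469]
ee_rot: [1.42, 1.851, -0.688]
force: [0.1, -0.0, -1.1]
width: 0.154
```

```bash
python3 - <<'E'
from h import *
print(toe_now(105,TUB))
crop("top","pics/t18.png",200,220,180,110,4);
SAU=np.array([.3685,.271])
# saucer refit
im=np.load("t13.npz")["im"]
im=np.load("t12.npz")["im"];W=cloud("top",np.load("t12.npz")["d"]);w=W[275:332,262:320].reshape(-1,3);k=w[(w[:,2]>.0085)&(w[:,2]<.0125)];print(k.mean(0),k.min(0),k.max(0))
hs=cv2.cvtColor(im,cv2.COLOR_RGB2HSV);m=((hs[...,0]>8)&(hs[...,0]<25)&(hs[...,1]>60)).astype(np.uint8);m[:,:262]=0;m[:,320:]=0;m[:275]=0;m[332:]=0
c=max(cv2.findContours(m,0,1)[0],key=cv2.contourArea);e=cv2.fitEllipse(cv2.convexHull(c));print(e,plane("top",*e[0],.010))
E
```

```text
({'f': np.float64(-11.0), 'lat': np.float64(1.3), 'h': np.float64(115.8), 'th': np.float64(51.8), 'yaw': np.float64(105.0)}, array([0.3995, 0.2745, 0.2469]), array([ 0.1, -0. , -1.1]), array([-1.11,  0.58, -0.  ,  1.7 ,  0.55,  1.62, -1.04]), 20.22, 14.1)
[0.36966515 0.26920608 0.01028793] [0.31765538 0.20508889 0.00850078] [0.42996037 0.32280644 0.01249738]
((290.1518859863281, 303.0281066894531), (44.73204803466797, 45.354591369628906), 38.21158218383789) [0.36833874 0.27131087 0.01      ]
```

View pics/t18.png

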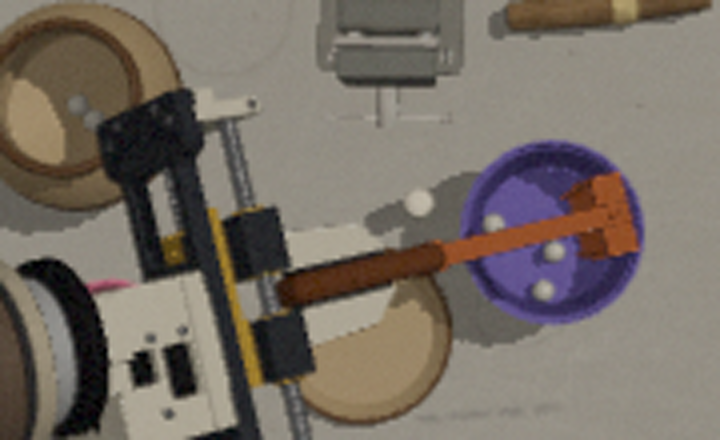

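Three balls are in the tub and two are left in the pot at (78,103) and (95,118). Returning to the saucer at (0.3684, 0.2713).

```bash
echo 'SAU=np.array([.3684,.2713])' >> h.py; python3 - <<'E'
from h import *
toepath([(25,100,-3.7,116,0)],[14],116,SAU)
E
```

```text
{"wx":-0.05,"wy":0.66,"wz":-0.13,"tx":-0.44,"ty":-0.32,"tz":-0.55,"hand":0}, 
{"wx":-0.05,"wy":0.66,"wz":-0.12,"tx":-0.39,"ty":-0.31,"tz":-0.5,"hand":0}, 
{"wx":-0.06,"wy":0.65,"wz":-0.13,"tx":-0.33,"ty":-0.29,"tz":-0.45,"hand":0}, 
{"wx":-0.05,"wy":0.66,"wz":-0.12,"tx":-0.29,"ty":-0.28,"tz":-0.38,"hand":0}, 
{"wx":-0.05,"wy":0.66,"wz":-0.13,"tx":-0.24,"ty":-0.26,"tz":-0.31,"hand":0}, 
{"wx":-0.05,"wy":0.66,"wz":-0.12,"tx":-0.21,"ty":-0.24,"tz":-0.25,"hand":0}, 
{"wx":-0.05,"wy":0.65,"wz":-0.13,"tx":-0.18,"ty":-0.23,"tz":-0.17,"hand":0}, 
{"wx":-0.05,"wy":0.66,"wz":-0.12,"tx":-0.15,"ty":-0.21,"tz":-0.11,"hand":0}, 
{"wx":-0.06,"wy":0.66,"wz":-0.13,"tx":-0.13,"ty":-0.2,"tz":-0.03,"hand":0}, 
{"wx":-0.05,"wy":0.66,"wz":-0.12,"tx":-0.11,"ty":-0.18,"tz":0.05,"hand":0}, 
{"wx":-0.05,"wy":0.65,"wz":-0.13,"tx":-0.1,"ty":-0.16,"tz":0.12,"hand":0}, 
{"wx":-0.05,"wy":0.66,"wz":-0.12,"tx":-0.09,"ty":-0.15,"tz":0.2,"hand":0}, 
{"wx":-0.05,"wy":0.66,"wz":-0.13,"tx":-0.09,"ty":-0.14,"tz":0.27,"hand":0}, 
{"wx":-0.05,"wy":0.66,"wz":-0.13,"tx":-0.1,"ty":-0.12,"tz":0.36,"hand":0}, 
end TCP [0.374 0.26  0.277]
```

Emit:
step_arm --plan '[{"wx": -0.05,"wy": 0.66,"wz": -0.13,"tx": -0.44,"ty": -0.32,"tz": -0.55,"hand": 0},{"wx": -0.05,"wy": 0.66,"wz": -0.12,"tx": -0.39,"ty": -0.31,"tz": -0.5,"hand": 0},{"wx": -0.06,"wy": 0.65,"wz": -0.13,"tx": -0.33,"ty": -0.29,"tz": -0.45,"hand": 0},{"wx": -0.05,"wy": 0.66,"wz": -0.12,"tx": -0.29,"ty": -0.28,"tz": -0.38,"hand": 0},{"wx": -0.05,"wy": 0.66,"wz": -0.13,"tx": -0.24,"ty": -0.26,"tz": -0.31,"hand": 0},{"wx": -0.05,"wy": 0.66,"wz": -0.12,"tx": -0.21,"ty": -0.24,"tz": -0.25,"hand": 0},{"wx": -0.05,"wy": 0.65,"wz": -0.13,"tx": -0.18,"ty": -0.23,"tz": -0.17,"hand": 0},{"wx": -0.05,"wy": 0.66,"wz": -0.12,"tx": -0.15,"ty": -0.21,"tz": -0.11,"hand": 0},{"wx": -0.06,"wy": 0.66,"wz": -0.13,"tx": -0.13,"ty": -0.2,"tz": -0.03,"hand": 0},{"wx": -0.05,"wy": 0.66,"wz": -0.12,"tx": -0.11,"ty": -0.18,"tz": 0.05,"hand": 0}]'

```text
clock: 21.1
position: [0.3765, 0.266, 0.2823]
ee_rot: [1.636, 2.479, -0.195]
force: [0.6, -0.2, -2.2]
width: 0.153
```

```bash
python3 - <<'E'
from h import *
print(toe_now(116,SAU))
toepath([(25,70,-3.7,116,0)],[9],116,SAU)
E
```

```text
({'f': np.float64(-20.0), 'lat': np.float64(1.1), 'h': np.float64(101.8), 'th': np.float64(12.0), 'yaw': np.float64(113.3)}, array([0.3765, 0.266 , 0.2823]), array([ 0.6, -0.2, -2.2]), array([-0.79,  0.19, -0.09,  1.85,  0.21,  1.22, -0.56]), 21.1, 14.0)
{"wx":-0.02,"wy":0.29,"wz":-0.05,"tx":0.02,"ty":-0.06,"tz":0.33,"hand":0}, 
{"wx":-0.03,"wy":0.29,"wz":-0.06,"tx":0.01,"ty":-0.06,"tz":0.35,"hand":0}, 
{"wx":-0.02,"wy":0.29,"wz":-0.05,"tx":0,"ty":-0.05,"tz":0.36,"hand":0}, 
{"wx":-0.02,"wy":0.29,"wz":-0.05,"tx":-0.01,"ty":-0.05,"tz":0.38,"hand":0}, 
{"wx":-0.03,"wy":0.29,"wz":-0.06,"tx":-0.01,"ty":-0.05,"tz":0.4,"hand":0}, 
{"wx":-0.02,"wy":0.29,"wz":-0.05,"tx":-0.03,"ty":-0.05,"tz":0.41,"hand":0}, 
{"wx":-0.02,"wy":0.29,"wz":-0.06,"tx":-0.03,"ty":-0.04,"tz":0.43,"hand":0}, 
{"wx":-0.03,"wy":0.3,"wz":-0.05,"tx":-0.05,"ty":-0.05,"tz":0.44,"hand":0}, 
{"wx":-0.02,"wy":0.29,"wz":-0.05,"tx":-0.05,"ty":-0.04,"tz":0.46,"hand":0}, 
end TCP [0.374 0.26  0.247]
```

Emit:
step_arm --plan '[{"wx": -0.02,"wy": 0.29,"wz": -0.05,"tx": 0.02,"ty": -0.06,"tz": 0.33,"hand": 0},{"wx": -0.02,"wy": 0.29,"wz": -0.05,"tx": 0.01,"ty": -0.06,"tz": 0.35,"hand": 0},{"wx": -0.02,"wy": 0.29,"wz": -0.05,"tx": 0,"ty": -0.05,"tz": 0.36,"hand": 0},{"wx": -0.02,"wy": 0.29,"wz": -0.05,"tx": -0.01,"ty": -0.05,"tz": 0.38,"hand": 0},{"wx": -0.02,"wy": 0.29,"wz": -0.06,"tx": -0.01,"ty": -0.05,"tz": 0.4,"hand": 0},{"wx": -0.02,"wy": 0.29,"wz": -0.05,"tx": -0.03,"ty": -0.05,"tz": 0.41,"hand": 0},{"wx": -0.02,"wy": 0.29,"wz": -0.06,"tx": -0.03,"ty": -0.04,"tz": 0.43,"hand": 0},{"wx": -0.02,"wy": 0.3,"wz": -0.05,"tx": -0.05,"ty": -0.05,"tz": 0.44,"hand": 0},{"wx": -0.02,"wy": 0.29,"wz": -0.05,"tx": -0.05,"ty": -0.04,"tz": 0.46,"hand": 0},{"wx": 0,"wy": 0,"wz": 0,"tx": 0,"ty": 0,"tz": 0,"hand": 0}]'

```text
clock: 21.93
position: [0.3738, 0.2583, 0.2454]
ee_rot: [-1.641, -2.613, -0.042]
force: [-0.2, -0.7, -1.1]
width: 0.151
```

```bash
cat >> h.py <<'E'
def lad(th0,x0=-2.,zg=3.):
    """ladle frame in tool: pivot at grasp, extra toe-down th0 deg"""
    Rl=Ro.from_rotvec([0,-np.radians(th0),0])
    return lambda f,y,z: (np.array([x0,0,zg])+Rl.apply([f,y,183.65-z-zg]))/1000
E
python3 - <<'E'
from h import *
print(toe_now(116,SAU))
p,R,s=cur();L=lad(3.7)
for n,x0,y0,w,h,f in(("scene",190,180,130,150,5),("top",260,270,70,65,11)):
    im,d=arm.get_image(n);a=cv2.resize(im[y0:y0+h,x0:x0+w,::-1],None,fx=f,fy=f,interpolation=cv2.INTER_CUBIC)
    for P,c in(((39.5,0,7),(0,255,0)),((39.5,16,7),(0,255,0)),((39.5,-16,7),(0,255,0)),((2.5,21,0),(255,255,0)),((2.5,-21,0),(255,255,0)),((0,0,45),(255,0,0)),((0,0,128),(255,0,0)),((0,0,90),(255,0,0))):
        u=proj(n,p+R.apply(L(*P)));cv2.circle(a,tuple(map(int,(u-[x0,y0]+.5)*f)),3,c,-1)
    cv2.imwrite(f"pics/{n}20.png",a);np.savez(f"{n}20.npz",im=im,d=d)
# angle measure from scene strap pixels
im=np.load("scene20.npz")["im"];hS=cv2.cvtColor(im,cv2.COLOR_RGB2HSV)
m=((hS[...,0]<12)&(hS[...,1]>130)&(hS[...,2]>60))
V=cloud("scene",np.load("scene20.npz")["d"])
q=V[m];dd=np.linalg.norm(q[:,:2]-[.374,.26],axis=1);q=q[(dd<.05)&(q[:,2]>.07)&(q[:,2]<.185)]
for lo in np.arange(.09,.18,.02):
    k=q[(q[:,2]>lo)&(q[:,2]<lo+.02)];print(lo.round(2),len(k),np.median(k,0).round(4) if len(k) else 0)
E
```

```text
({'f': np.float64(23.0), 'lat': np.float64(-1.8), 'h': np.float64(68.3), 'th': np.float64(-3.5), 'yaw': np.float64(115.7)}, array([0.3738, 0.2583, 0.2454]), array([-0.2, -0.7, -1.1]), array([-0.61,  0.17, -0.08,  1.97, -0.06,  1.  , -0.2 ]), 21.93, 13.9)
0.09 44 [0.3725 0.2555 0.0988]
0.11 46 [0.3727 0.2557 0.1202]
0.13 52 [0.373  0.2554 0.1413]
0.15 61 [0.374  0.2552 0.1609]
0.17 43 [0.3738 0.2556 0.1766]
```

View pics/scene20.png

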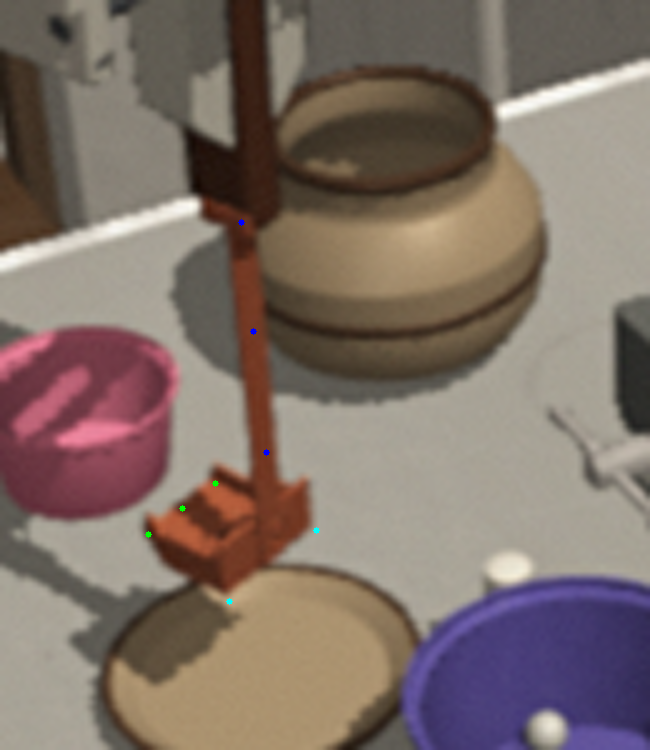

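View pics/top20.png

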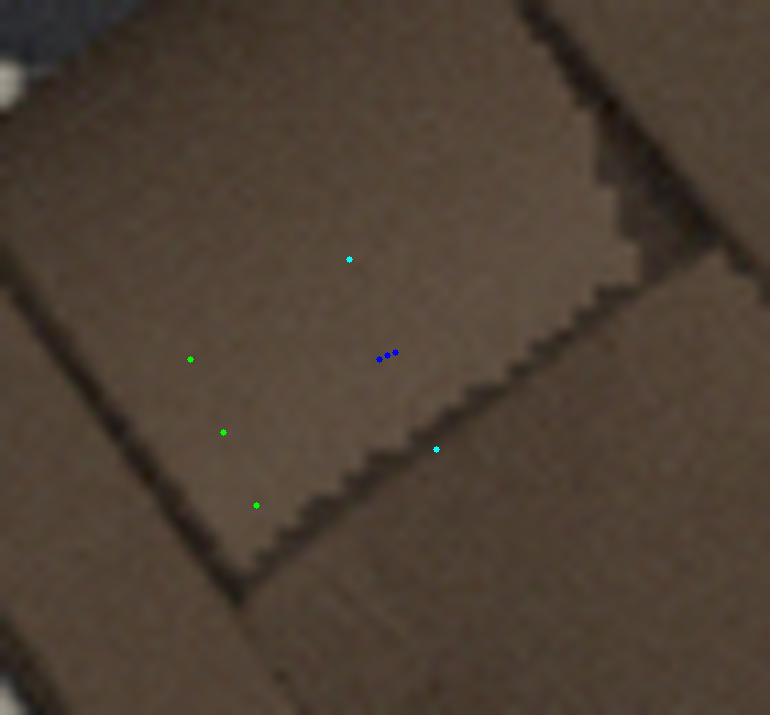

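The ladle hangs upright to within about 1° and is centred over the saucer. Lowering it.

```bash
python3 - <<'E'
from h import *
toepath([(25,18,-3.7,116,0)],[8],116,SAU)
E
```

```text
{"wx":-0.01,"wy":0.01,"wz":0,"tx":-0.04,"ty":0.01,"tz":0.63,"hand":0}, 
{"wx":0,"wy":0,"wz":-0.01,"tx":-0.03,"ty":0,"tz":0.64,"hand":0}, 
{"wx":-0.01,"wy":0.01,"wz":0,"tx":-0.04,"ty":0.01,"tz":0.63,"hand":0}, 
{"wx":-0.01,"wy":0,"wz":-0.01,"tx":-0.03,"ty":0,"tz":0.63,"hand":0}, 
{"wx":0,"wy":0.01,"wz":0,"tx":-0.04,"ty":0.01,"tz":0.64,"hand":0}, 
{"wx":-0.01,"wy":0,"wz":-0.01,"tx":-0.04,"ty":0,"tz":0.63,"hand":0}, 
{"wx":-0.01,"wy":0.01,"wz":0,"tx":-0.03,"ty":0.01,"tz":0.63,"hand":0}, 
{"wx":0,"wy":0,"wz":-0.01,"tx":-0.04,"ty":0,"tz":0.64,"hand":0}, 
end TCP [0.374 0.26  0.195]
```

Emit:
step_arm --plan '[{"wx": 0,"wy": 0,"wz": 0,"tx": -0.02,"ty": 0.01,"tz": 0.63,"hand": 0},{"wx": 0,"wy": 0,"wz": 0,"tx": -0.02,"ty": 0.01,"tz": 0.63,"hand": 0},{"wx": 0,"wy": 0,"wz": 0,"tx": -0.03,"ty": 0.01,"tz": 0.63,"hand": 0},{"wx": 0,"wy": 0,"wz": 0,"tx": -0.03,"ty": 0,"tz": 0.63,"hand": 0},{"wx": 0,"wy": 0,"wz": 0,"tx": -0.04,"ty": 0,"tz": 0.63,"hand": 0},{"wx": 0,"wy": 0,"wz": 0,"tx": -0.04,"ty": 0,"tz": 0.63,"hand": 0},{"wx": 0,"wy": 0,"wz": 0,"tx": -0.04,"ty": 0,"tz": 0.63,"hand": 0},{"wx": 0,"wy": 0,"wz": 0,"tx": -0.04,"ty": 0,"tz": 0.55,"hand": 0},{"wx": 0,"wy": 0,"wz": 0,"tx": 0,"ty": 0,"tz": 0,"hand": 0},{"wx": 0,"wy": 0,"wz": 0,"tx": 0,"ty": 0,"tz": 0,"hand": 0}]'

```text
clock: 22.87
position: [0.3731, 0.2609, 0.1944]
ee_rot: [-1.638, -2.615, -0.039]
force: [-0.5, -0.8, -1.0]
width: 0.151
```

```bash
python3 - <<'E'
from h import *
print(toe_now(116,SAU)); print(arm.observe()["ft_torque"].round(2))
crop("scene","pics/s21.png",190,200,130,150,5)
E
```

```text
({'f': np.float64(25.4), 'lat': np.float64(-1.7), 'h': np.float64(17.3), 'th': np.float64(-3.5), 'yaw': np.float64(115.9)}, array([0.3731, 0.2609, 0.1944]), array([-0.5, -0.8, -1. ]), array([-0.61,  0.23, -0.08,  2.04, -0.06,  0.87, -0.2 ]), 22.87, 13.9)
[-0.19 -0.04  0.03]
```

View pics/s21.png

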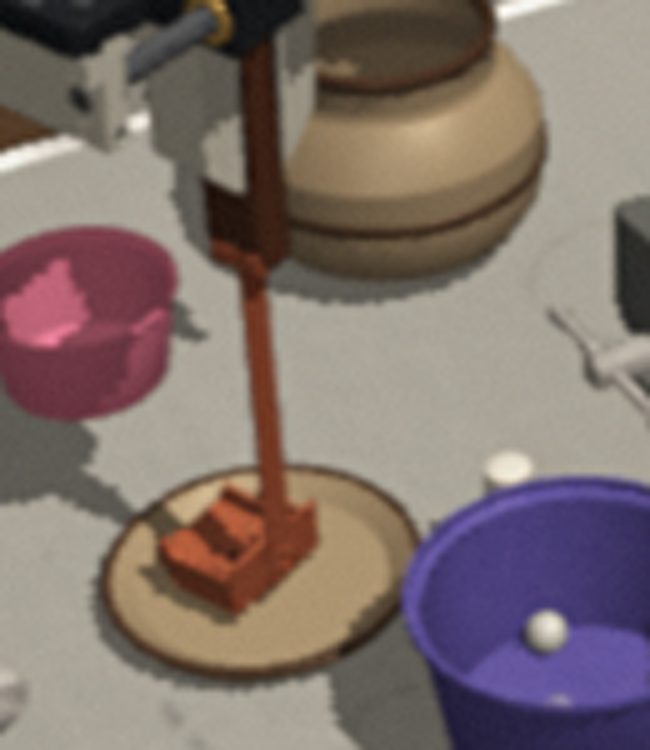

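Emit:
step_arm --plan '[{"wx": 0,"wy": 0,"wz": 0,"tx": -0.01,"ty": 0,"tz": 0.08,"hand": 0},{"wx": 0,"wy": 0,"wz": 0,"tx": 0,"ty": 0,"tz": 0.08,"hand": 0},{"wx": 0,"wy": 0,"wz": 0,"tx": -0.01,"ty": 0,"tz": 0.08,"hand": 0},{"wx": 0,"wy": 0,"wz": 0,"tx": 0,"ty": 0,"tz": 0.08,"hand": 0},{"wx": 0,"wy": 0,"wz": 0,"tx": -0.01,"ty": 0,"tz": 0.08,"hand": 0},{"wx": 0,"wy": 0,"wz": 0,"tx": 0,"ty": 0,"tz": 0.08,"hand": 0},{"wx": 0,"wy": 0,"wz": 0,"tx": -0.01,"ty": 0,"tz": 0.08,"hand": 0},{"wx": 0,"wy": 0,"wz": 0,"tx": 0,"ty": 0,"tz": 0,"hand": 0},{"wx": 0,"wy": 0,"wz": 0,"tx": 0,"ty": 0,"tz": 0,"hand": 0},{"wx": 0,"wy": 0,"wz": 0,"tx": 0,"ty": 0,"tz": 0,"hand": 0}]'

```text
clock: 23.75
position: [0.3733, 0.261, 0.1891]
ee_rot: [-1.638, -2.615, -0.04]
force: [-0.1, 0.9, -2.1]
width: 0.152
```

```bash
python3 - <<'E'
from h import *
print(toe_now(116,SAU)); print(arm.observe()["ft_torque"].round(2))
im,d=crop("scene","pics/s22.png",190,200,130,150,5)
hS=cv2.cvtColor(im,cv2.COLOR_RGB2HSV);m=((hS[...,0]<12)&(hS[...,1]>130)&(hS[...,2]>60));V=cloud("scene",d);q=V[m];dd=np.linalg.norm(q[:,:2]-[.374,.26],axis=1);q=q[(dd<.05)&(q[:,2]>.03)&(q[:,2]<.185)]
for lo in np.arange(.03,.13,.02):
    k=q[(q[:,2]>lo)&(q[:,2]<lo+.02)];print(lo.round(2),len(k),np.median(k,0).round(4) if len(k) else 0)
E
```

```text
({'f': np.float64(25.5), 'lat': np.float64(-1.4), 'h': np.float64(12.0), 'th': np.float64(-3.5), 'yaw': np.float64(115.9)}, array([0.3733, 0.261 , 0.1891]), array([-0.1,  0.9, -2.1]), array([-0.61,  0.23, -0.08,  2.04, -0.06,  0.86, -0.2 ]), 23.75, 13.9)
[-0.15  0.    0.01]
0.03 50 [0.372  0.2585 0.0389]
0.05 41 [0.3721 0.2582 0.0606]
0.07 40 [0.3727 0.2577 0.0805]
0.09 40 [0.3723 0.2578 0.1005]
0.11 39 [0.3728 0.2577 0.1204]
```

View pics/s22.png

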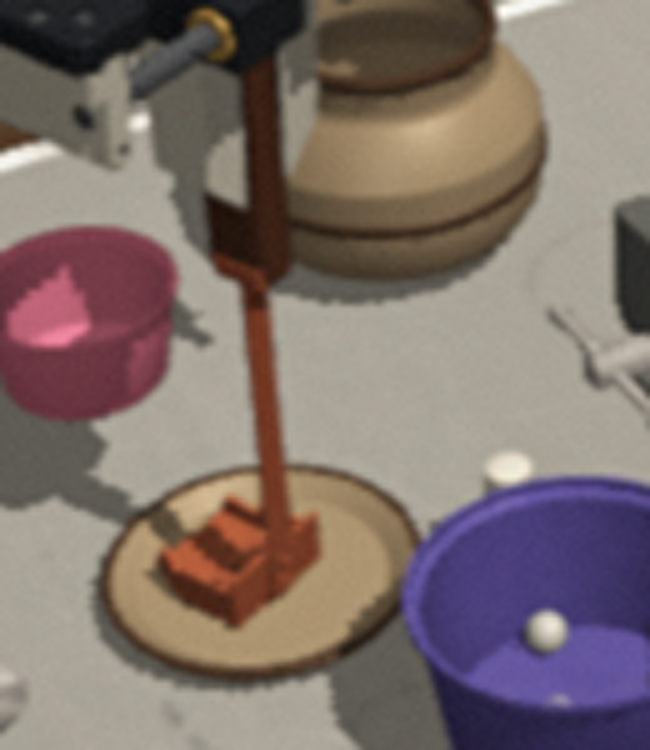

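Emit:
step_arm --plan '[{"wx": 0,"wy": -0.1,"wz": 0,"tx": 0.18,"ty": 0,"tz": 0.05,"hand": 0},{"wx": 0,"wy": 0,"wz": 0,"tx": 0,"ty": 0,"tz": 0.05,"hand": 0},{"wx": 0,"wy": 0,"wz": 0,"tx": 0,"ty": 0,"tz": 0.05,"hand": 0},{"wx": 0,"wy": 0,"wz": 0,"tx": 0,"ty": 0,"tz": 0.05,"hand": 0},{"wx": 0,"wy": 0,"wz": 0,"tx": 0,"ty": 0,"tz": 0.05,"hand": 0},{"wx": 0,"wy": 0,"wz": 0,"tx": 0,"ty": 0,"tz": 0.04,"hand": 0},{"wx": 0,"wy": 0,"wz": 0,"tx": 0,"ty": 0,"tz": 0,"hand": 0},{"wx": 0,"wy": 0,"wz": 0,"tx": 0,"ty": 0,"tz": 0,"hand": 0},{"wx": 0,"wy": 0,"wz": 0,"tx": 0,"ty": 0,"tz": 0,"hand": 0},{"wx": 0,"wy": 0,"wz": 0,"tx": 0,"ty": 0,"tz": 0,"hand": 0}]'

```text
clock: 24.63
position: [0.3725, 0.2631, 0.1877]
ee_rot: [-1.643, -2.623, -0.033]
force: [-3.7, -3.6, 17.4]
width: 0.147
```

```bash
python3 - <<'E'
from h import *
print(toe_now(116,SAU)); print(arm.observe()["ft_torque"].round(2))
E
```

```text
({'f': np.float64(25.9), 'lat': np.float64(-1.0), 'h': np.float64(10.3), 'th': np.float64(-2.9), 'yaw': np.float64(115.9)}, array([0.3725, 0.2631, 0.1877]), array([-3.7, -3.6, 17.4]), array([-0.63,  0.24, -0.08,  2.04, -0.04,  0.86, -0.22]), 24.63, 13.6)
[-0.88  1.52  0.1 ]
```

Contact is at 17 N. I'll ease back, soften the grip so the foot settles flat, and look.

Emit:
step_arm --plan '[{"wx": 0,"wy": 0,"wz": 0,"tx": 0,"ty": 0,"tz": -0.08,"hand": 0},{"wx": 0,"wy": 0,"wz": 0,"tx": 0,"ty": 0,"tz": -0.04,"hand": 0},{"wx": 0,"wy": 0,"wz": 0,"tx": 0,"ty": 0,"tz": 0,"hand": 0},{"wx": 0,"wy": 0,"wz": 0,"tx": 0,"ty": 0,"tz": 0,"hand": 0},{"wx": 0,"wy": 0,"wz": 0,"tx": 0,"ty": 0,"tz": 0,"hand": 0},{"wx": 0,"wy": 0,"wz": 0,"tx": 0,"ty": 0,"tz": 0,"hand": 0},{"wx": 0,"wy": 0,"wz": 0,"tx": 0,"ty": 0,"tz": 0,"hand": 0},{"wx": 0,"wy": 0,"wz": 0,"tx": 0,"ty": 0,"tz": 0,"hand": 0},{"wx": 0,"wy": 0,"wz": 0,"tx": 0,"ty": 0,"tz": 0,"hand": 0},{"wx": 0,"wy": 0,"wz": 0,"tx": 0,"ty": 0,"tz": 0,"hand": 0}]' --force 4

```text
clock: 25.47
position: [0.3726, 0.2629, 0.1877]
ee_rot: [-1.643, -2.623, -0.032]
force: [-0.7, -1.0, 5.7]
width: 0.152
```

```bash
python3 - <<'E'
from h import *
print(toe_now(116,SAU)); print(arm.observe()["ft_torque"].round(2))
im,d=crop("scene","pics/s23.png",190,200,130,150,5)
hS=cv2.cvtColor(im,cv2.COLOR_RGB2HSV);m=((hS[...,0]<12)&(hS[...,1]>130)&(hS[...,2]>60));V=cloud("scene",d);q=V[m];dd=np.linalg.norm(q[:,:2]-[.374,.26],axis=1);q=q[(dd<.05)&(q[:,2]>.03)&(q[:,2]<.185)]
for lo in np.arange(.03,.13,.02):
    k=q[(q[:,2]>lo)&(q[:,2]<lo+.02)];print(lo.round(2),len(k),np.median(k,0).round(4) if len(k) else 0)
E
```

```text
({'f': np.float64(25.6), 'lat': np.float64(-1.1), 'h': np.float64(10.3), 'th': np.float64(-2.9), 'yaw': np.float64(115.9)}, array([0.3726, 0.2629, 0.1877]), array([-0.7, -1. ,  5.7]), array([-0.62,  0.24, -0.08,  2.04, -0.04,  0.86, -0.22]), 25.47, 14.0)
[-0.21  0.25  0.06]
0.03 46 [0.3721 0.2589 0.0389]
0.05 45 [0.372  0.2587 0.0586]
0.07 40 [0.3724 0.2588 0.081 ]
0.09 41 [0.3724 0.2588 0.1011]
0.11 36 [0.3717 0.2584 0.119 ]
```

View pics/s23.png

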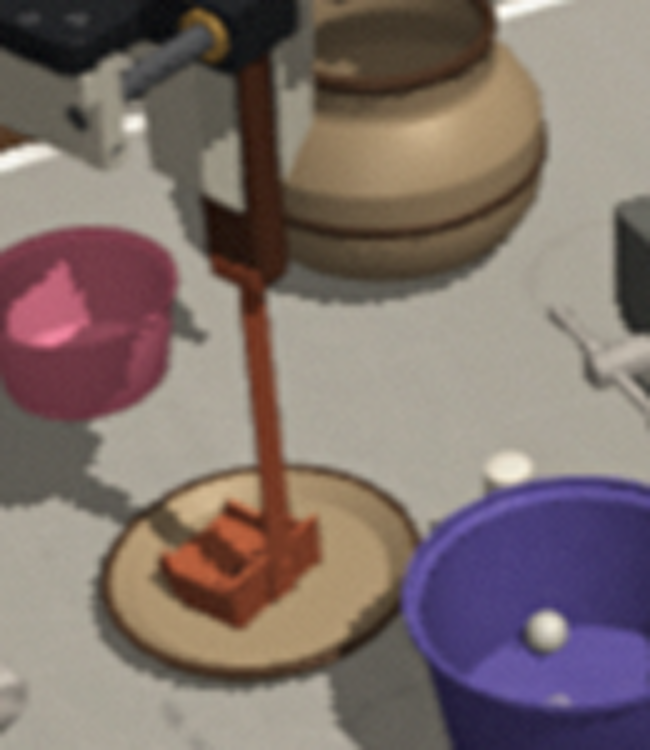

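The ladle is vertical now and resting on its foot. Releasing slowly.

Emit:
step_arm --plan '[{"wx": 0,"wy": 0,"wz": 0,"tx": 0,"ty": 0,"tz": 0,"hand": 0.17},{"wx": 0,"wy": 0,"wz": 0,"tx": 0,"ty": 0,"tz": 0,"hand": 0.19},{"wx": 0,"wy": 0,"wz": 0,"tx": 0,"ty": 0,"tz": 0,"hand": 0.22},{"wx": 0,"wy": 0,"wz": 0,"tx": 0,"ty": 0,"tz": 0,"hand": 0.26},{"wx": 0,"wy": 0,"wz": 0,"tx": 0,"ty": 0,"tz": 0,"hand": 0.3},{"wx": 0,"wy": 0,"wz": 0,"tx": 0,"ty": 0,"tz": 0,"hand": 0.4},{"wx": 0,"wy": 0,"wz": 0,"tx": 0,"ty": 0,"tz": 0,"hand": 0.5},{"wx": 0,"wy": 0,"wz": 0,"tx": 0,"ty": 0,"tz": 0,"hand": 0.6},{"wx": 0,"wy": 0,"wz": 0,"tx": 0,"ty": 0,"tz": 0,"hand": 0.7},{"wx": 0,"wy": 0,"wz": 0,"tx": 0,"ty": 0,"tz": 0,"hand": 0.8}]'

```text
clock: 26.35
position: [0.3724, 0.2627, 0.1875]
ee_rot: [-1.643, -2.623, -0.032]
force: [-0.1, 0.6, 0.2]
width: 0.612
```

```bash
python3 - <<'E'
from h import *
print(toe_now(116,SAU)); crop("scene","pics/s24.png",190,200,130,150,4)
E
```

```text
({'f': np.float64(25.5), 'lat': np.float64(-1.4), 'h': np.float64(10.1), 'th': np.float64(-2.9), 'yaw': np.float64(115.9)}, array([0.3724, 0.2627, 0.1875]), array([-0.1,  0.6,  0.2]), array([-0.62,  0.24, -0.08,  2.04, -0.04,  0.86, -0.22]), 26.35, 56.3)
```

View pics/s24.png

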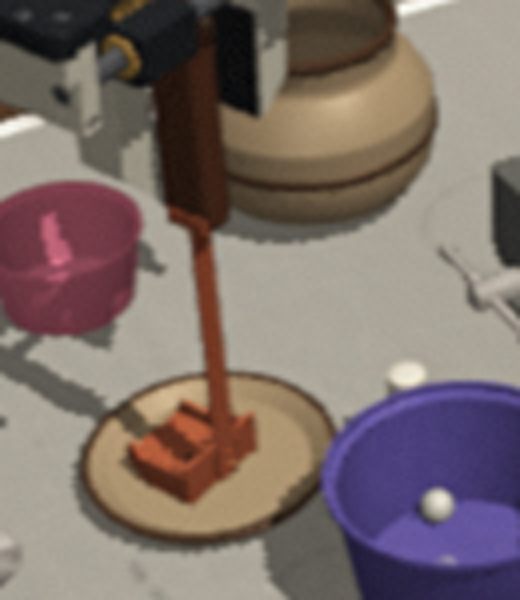

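The ladle stands on its own. Withdrawing straight up, then back to the left.

Emit:
step_arm --plan '[{"wx": 0,"wy": 0,"wz": 0,"tx": 0.05,"ty": 0,"tz": -0.8,"hand": 0.9},{"wx": 0,"wy": 0,"wz": 0,"tx": 0.05,"ty": 0,"tz": -1,"hand": 1},{"wx": 0,"wy": 0,"wz": 0,"tx": 0.08,"ty": 0,"tz": -1.5,"hand": 1},{"wx": 0,"wy": 0,"wz": 0,"tx": 0.1,"ty": 0,"tz": -2,"hand": 1},{"wx": 0,"wy": 0,"wz": 0,"tx": 0.1,"ty": 0,"tz": -2,"hand": 1},{"wx": 0,"wy": 0,"wz": 0,"tx": 0.1,"ty": 0,"tz": -2,"hand": 1},{"wx": 0,"wy": 0,"wz": 0,"tx": 0.1,"ty": 0,"tz": -2,"hand": 1},{"wx": 0,"wy": 0,"wz": 0,"tx": 2,"ty": 0,"tz": -1,"hand": 1},{"wx": 0,"wy": 0,"wz": 0,"tx": 3,"ty": 0,"tz": 0,"hand": 1},{"wx": 0,"wy": 0,"wz": 0,"tx": 3,"ty": 0,"tz": 0,"hand": 1}]'

```text
clock: 27.23
position: [0.3388, 0.3351, 0.3165]
ee_rot: [-1.646, -2.621, -0.036]
force: [0.9, 0.2, 0.7]
width: 1.003
```

Emit:
step_arm --plan '[{"wx": 0,"wy": 0,"wz": 0,"tx": 3,"ty": 0,"tz": 0,"hand": 1},{"wx": 0,"wy": 0,"wz": 0,"tx": 3,"ty": 0,"tz": 0,"hand": 1},{"wx": 0,"wy": 0,"wz": 0,"tx": 3,"ty": 0,"tz": 0,"hand": 1},{"wx": 0,"wy": 0,"wz": 0,"tx": 3,"ty": 0,"tz": 0,"hand": 1},{"wx": 0,"wy": 0,"wz": 0,"tx": 3,"ty": 0,"tz": 0,"hand": 1},{"wx": 0,"wy": 0,"wz": 0,"tx": 3,"ty": 0,"tz": 0,"hand": 1},{"wx": 0,"wy": 0,"wz": 0,"tx": 3,"ty": 0,"tz": 0,"hand": 1},{"wx": 0,"wy": 0,"wz": 0,"tx": 2,"ty": 0,"tz": 0,"hand": 1},{"wx": 0,"wy": 0,"wz": 0,"tx": 0,"ty": 0,"tz": 0,"hand": 1},{"wx": 0,"wy": 0,"wz": 0,"tx": 0,"ty": 0,"tz": 0,"hand": 1}]'

```text
clock: 28.07
position: [0.2375, 0.5418, 0.3264]
ee_rot: [-1.64, -2.624, -0.031]
force: [-0.0, -0.4, 0.2]
width: 1.001
```

```bash
python3 - <<'E'
from h import *
im,d=crop("scene","pics/s25.png",100,150,350,300,2);crop("top","pics/t25.png",170,150,250,180,3)
s=arm.observe();print(s["clock"],s["position"],s["force"])
E
```

```text
28.1667 [0.23919578 0.54038445 0.32646732] [ 0.49639731  0.10645973 -0.5240315 ]
```

View pics/s25.png

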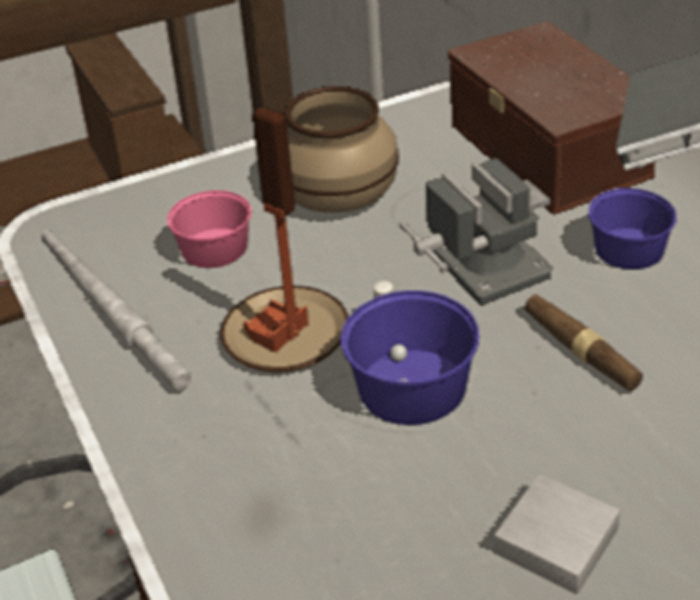

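View pics/t25.png

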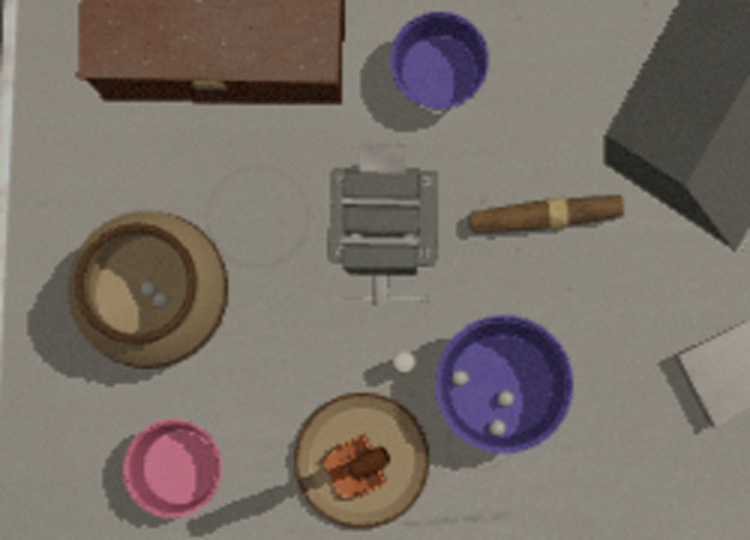

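All is in place: three balls in the tub at (460,378), (505,398) and (497,427), two in the pot at (148,288) and (160,299), and the ladle upright in the saucer. Handing in.

```bash
python3 -c "
from cell import arm
print(arm.sign_off())"
```

```text
the job is handed in; nothing more can be done
None
```

I fished three of the five balls out of the pot with the ladle and tipped them into the large purple tub. I then stood the ladle upright in its saucer, let go, withdrew and handed the job in at about 28 s.

**Last checks:** the final pictures show three balls in the tub, two still in the pot, and the ladle standing free. The pot, vial, block and clamp look unmoved by eye. I did not re-measure them. The highest force I read was about 17–18 N, while setting the ladle down; I only sampled readings between moves.

**What went wrong or disagreed:**
- **Tilt blocked:** the first approach, with the toe toward the robot, stopped at 40° because joint 6 reached its limit.
- **Swing drifted:** the move to a sideways approach strayed until the bowl hung over the pot's rim. The force there stayed near zero, and I lifted clear before going on.
- **Ladle slipped in the grip:** it turned about 4° while scooping, and I corrected for that before pouring and placing it.

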